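Set up the wet glass grinder: fit a drum and hold the tank lid for filling

TASK

Set up the wet grinder for me: put the blue drum on its upright spindle, lower it (don't drop it) until it sits right down on the collar, and let go of it. Then take the water tank's lid by its red bar handle, raise it to 60 degrees from shut and keep holding it there, still, because I need both hands to fill the tank and it falls shut by itself; finish while holding it. Leave the other drums, the glass, the marker and the jug where they are.

Things in the scene. Friction and masses are not known exactly. Their poses are not given: they have to be found in the camera images.
- grinder: Fixed wet glass grinder, 260 mm (its x) by 425 mm (its y). Origin at bench level; x to its back (away from the robot, turned 0.2 rad at most), y left, z up. Left half, y 0 to 215 mm: grey housing with a drip deck, rim 114 mm high, steel back splash at x 128 mm, 150 mm high. Right half: open steel water tank, x -60 to 70, y -210 to -20 mm, 150 mm high, with the lid; behind it a pump, 198 mm high.
- spindle_seat (a point): Centre of the top face of the steel collar (28 mm diameter, 118 mm above the bench) on which a drum sits. The spindle rises from here: 12 mm diameter for 60 mm, then a taper to 5 mm, tip 72 mm above this point. Axes as the grinder's. The deck's rim lies 4 mm lower, 98 mm or more from the axis. Behind it an orange nozzle on a copper pipe, up to 208 mm above the bench, ends 83 mm from the axis.
- drum_blue: The drum to fit: blue diamond grinding drum, a plain cylinder of 44 mm diameter and 55 mm height with a 15 mm bore right through along its axis, 0.14 to 0.23 kg. Stands upright on the yellow drum mat at the start. Origin at the centre of its underside (4 mm above the bench at the start), z up along its axis.
- drum_black: Black drum of the same shape and size, origin at the centre of its underside; stands on the drum mat, to be left alone.
- drum_red: Red drum of the same shape and size, origin at the centre of its underside; stands on the drum mat, to be left alone.
- tank_lid (a joint): Opening angle of the tank's lid, rad: 0 shut (as at the start), growing as its front edge rises; 60 degrees = 1.047. No spring, hardly any friction: it falls shut under its own weight (0.34 to 0.56 kg with the handle; 0.5 N m at most about the hinge) from any angle; a stop ends its swing at 1.4 rad.
- lid_hinge (a point): Middle of the lid's hinge line on the tank's back rim, 152 mm above the bench. The hinge line is the y axis of this frame; x points to the grinder's back, z up (fixed, does not turn with the lid). The lid is a flat steel sheet, 135 mm deep (from here towards -x when shut), 196 mm wide, its top face 3 mm above the hinge line.
- lid_handle (a point): Red round bar on the lid's front, moving with it: 12 mm thick, 100 mm long along its own y (parallel to the hinge), a steel arm at each end, 90 mm free between them. Origin at the bar's middle. Lid shut: 175 mm in front of the hinge line and 28 mm above it, so 40 mm ahead of the lid's edge, 25 mm above its top face and 180 mm above the bench. The bar can turn between the fingers as the lid swings.
- glass_green: Green cast-glass lump, about 60 x 40 x 30 mm, origin under its middle, lying on the glass mat at the right; leave alone.
- glass_pink: Pink cast-glass lump, about 66 x 44 x 33 mm, origin under its middle, on the glass mat; leave alone.
- glass_blue: Pale blue cast-glass lump, about 57 x 38 x 29 mm, origin under its middle, on the glass mat; leave alone.
- marker: Red and white marker pen, 125 mm long, lying on the bench at the left; origin under its middle; leave alone.
- jug: Pale plastic jug, 100 mm diameter, 150 mm high, with a handle on one side, standing at the left beyond the drum mat; origin under its middle; leave alone.
There are look-alikes about, which are no part of the job. There is more than one size of the drum_blue; the one meant has the size given above.

How it is judged (in metres and radians):
On the way, in this order (a step that is already met when the one before it is completed fails the run):
1. the blue drum sits down on the collar of the spindle, let go, with the tank lid still shut (horizontal distance between drum_blue and spindle_seat below 0.004 m and distance between drum_blue and spindle_seat below 0.006 m and angle between drum_blue's own z axis and vertical below 0.08 rad and contact force between the fingers and drum_blue below 0.05 N and value of joint tank_lid below 0.2 rad), for 0.2 s.
2. the lid is raised by its handle to 60 degrees (value of joint tank_lid between 0.925 and 1.169 rad and contact force between the fingers and tank_lid_c0 above 0.2 N), for 0.2 s.
At the end, for the whole second after the job is handed in: Through the last second the fingers hold the lid by its bar, lid still at 60 degrees, give or take 7; the blue drum upright and at rest on the spindle, within 4 mm of its axis and 6 mm of the collar; all other loose things within 30 mm of their start, so that nothing else props the lid (all of step 2 and velocity of joint tank_lid between -0.05 and 0.05 rad/s and horizontal distance between drum_blue and spindle_seat below 0.004 m and distance between drum_blue and spindle_seat below 0.006 m and angle between drum_blue's own z axis and vertical below 0.08 rad and linear speed of drum_blue below 0.02 m/s and distance of each of drum_black, drum_red, glass_green, glass_pink, glass_blue, marker, jug from where it was at the start of the episode below 0.03 m); the arm keeps its last pose, push and grip.
It fails at once if the black or red drum is shoved more than 30 mm or knocked over (distance of any of drum_black, drum_red from where it was at the start of the episode above 0.03 m or angle between any of drum_black, drum_red's own z axis and vertical above 0.5 rad).
It fails at once if a glass piece is shoved more than 30 mm or turned over (distance of any of glass_green, glass_pink, glass_blue from where it was at the start of the episode above 0.03 m or angle between any of glass_green, glass_pink, glass_blue's own z axis and vertical above 0.5 rad).
It fails at once if the marker or jug is shoved more than 30 mm or knocked over (distance of any of marker, jug from where it was at the start of the episode above 0.03 m or angle between any of marker, jug's own z axis and vertical above 0.5 rad).
It fails at once if the blue drum is dropped down the spindle (faster than 0.6 m/s on it) (horizontal distance between drum_blue and spindle_seat below 0.01 m and z of drum_blue in the frame of spindle_seat below 0.075 m and linear speed of drum_blue above 0.6 m/s).
It also fails if it takes over 61 s, if anything falls off the work surface, if the arm or the gripper's body presses on something with over 40 N, if the wrist force passes 120 N, or if a joint passes its speed limit or range.

ROBOT

A 6-joint arm with a two-finger parallel gripper is mounted at the origin on the work surface. World frame = base frame: x ahead of the robot, y to its left, z up, the work surface at z = 0. Lengths are in m, angles in degrees, forces in N, time in s.
With the tool pointing down it reaches from about 0.375 to 0.9 m from the base axis. Payload 3.1 kg.
Tool frame: the origin (TCP) lies midway between the tips of the shut fingers; the grasp point (between the pads) lies 19 mm behind it; x points along the fingers, z is the direction in which the jaws open and shut, and the axes are right-handed (so a half turn about x gives the same grasp; the last joint's range is limited). The gripper opens to 87 mm and grips with 3 to 60 N. Pads are 19 mm wide; open, the fingers measure 117 mm over their backs; the gripper's body (75 mm by 190 mm) begins 51 mm behind the grasp point.
Start: joints at [-85.915, 30.224, 82.088, -0, 67.689, -10.227], TCP at [0.155, -0.606, 0.187] pointing down, gripper open.
Joint ranges: [-176.69, 176.69], [-43.24, 126.21], [12.49, 139.97], [-82, 262], [0, 151.66], [-163.58, 163.58]. Speed limits (degrees/s): [159.86, 159.86, 180, 180, 180, 180].

INTERFACE

Orientations are given as a 3x3 rotation matrix whose columns are the frame's x, y, z axes.
In Python, from rig import * gives the robot as it stands.
- The arm moves only by the tool play_rows, never from a script. Its argument "rows" is a list that holds one entry, the list of rows, each a list of 7 numbers: the shift along the tool's x, y, z in m, then the turn, a rotation vector about the tool's x, y, z in degrees, then the finger opening in m, from 0 to 0.087. A call has 1 to 12 rows; each row is the pose to reach, as a shift and turn from the pose commanded when the call began, along the tool's axes at that moment; what a row does not reach only later rows make up. A row lasts 1/10 s, in which the tool goes at most 50 mm and 8.59 degrees, less where a joint would pass 70% of its speed; a pose out of reach is approached as far as the arm can. A call with a gripper value outside its range is refused whole. The fingers move at their own pace and stop on an object; the grip force is fixed at half the most. Time passes only in rows, so rows that repeat a pose let the fingers close. It gives the time, the measured TCP pose, the force and the opening at its end, in the units of the state.
- read_state(): the state, without advancing time (a new reading comes with each control period).
- capture(name): name is "scene" or "side" or "wrist"; returns a dict with "pixels" (480x640x3 uint8, red, green, blue), "intrinsics" (3x3 intrinsics, pixels), "rvec" (rotation vector, rad) and "tvec" (3), from world to camera coordinates, as OpenCV has them. Camera axes: x right, y down, z forward; pixel columns grow to the right and rows downward; lengths in m; the calibration is good to about 2 mm. The wrist camera is an equidistant fisheye: a pixel r from the principal point sees the ray r / f radians off the axis. A picture is of the moment at which its call begins. There is no depth.
- hand_in(): hands the job in, once; it reports no verdict.
Trained networks look in the newest picture that a camera, given by its name, has taken for a name from the list of things; names that differ only in an ending like _2 or _b are one class to them, and where a whole thing is asked for, a point or a joint stands for the part that bears it (a point fixed in the world has none). Each returns a list of dicts, best first, with "p" (0 to 1); they miss things now and then, are a little off and sometimes report something else, mostly with a low value. They report only what shows in the picture. A call takes as long as a camera call. They do not tell look-alikes from the thing itself.
- trace(camera, target): "mask" (480x640 bool, what is visible of it) and "at" ([column, row] in pixels, amid what is visible of it).
The state is a dict: "time_s": time; "joint_positions": joint angles; "qvel": joint speeds; "tau": joint torques, N m; "position": TCP position; "tcp_rot": TCP orientation; "force": force on the tool from outside, world axes, zero at the start; "moment": the same for the moment, N m; "opening": opening from 0.0 (shut) to 1.0 (fully open).
Only numpy, scipy, OpenCV 4.12 (cv2) and the standard library are available. Lean on these libraries where they do the work, as an engineer would, in place of code of your own. Each camera call takes 0.05 s, during which the arm holds its last target.

## Working session

There is one attempt and no reset: what is moved stays moved. The work goes in short steps, Python scripts to look and compute and a tool call to move; the robot and the scene stay as the last step left them, time stands still between calls to the robot, and variables do not carry over. Pictures are saved under pics/ and viewed, and the job is handed in when it is done.

Besides the shell and the picture viewer there is one more tool, called after "Emit:" by a JSON object that holds its "fn" and its "kwargs", one argument or row to a line. play_rows: Moves the arm, as the interface text tells. Its arguments: {"type":"object","properties":{"rows":{"type":"array"}},"required":["rows"]}

```bash
ls; mkdir -p pics; python3 - <<'E'
from rig import *
import cv2, numpy as np
s=read_state(); print({k:np.round(v,3).tolist() for k,v in s.items()})
for n in ["scene","side","wrist"]:
    c=capture(n); cv2.imwrite(f"pics/{n}0.png",c["pixels"][:,:,::-1]); print(n,c["intrinsics"],c["rvec"],c["tvec"])
E
```

```text
pics
{'time_s': 0.0, 'joint_positions': [-85.915, 30.278, 82.158, -0.001, 67.689, -10.228], 'qvel': [-0.045, -0.092, 0.035, 0.015, 0.034, 0.07], 'tau': [0.001, -44.003, -17.659, 0.063, 0.058, -0.0], 'position': [0.154, -0.605, 0.186], 'tcp_rot': [[-0.0, 0.969, 0.247], [0.002, 0.247, -0.969], [-1.0, 0.0, -0.002]], 'force': [-0.562, -0.335, -0.036], 'moment': [-0.044, -0.025, -0.027], 'opening': 0.998}
scene [[541.99479438   0.         315.15353889]
 [  0.         541.99479438 239.12894328]
 [  0.           0.           1.        ]] [ 2.05035491  0.96230936 -0.48718776] [-0.29532875 -0.13624433  1.73883965]
side [[539.2616761    0.         315.51206032]
 [  0.         539.2616761  238.97646058]
 [  0.           0.           1.        ]] [ 0.86202071 -2.25916608  1.31822544] [0.35865393 0.29071588 1.32282395]
wrist [[371.64829954   0.         312.22537974]
 [  0.         371.64829954 241.93395132]
 [  0.           0.           1.        ]] [-2.30630059  1.79218373  0.24484248] [-0.62441538 -0.03310407  0.3905305 ]
```

View pics/scene0.png

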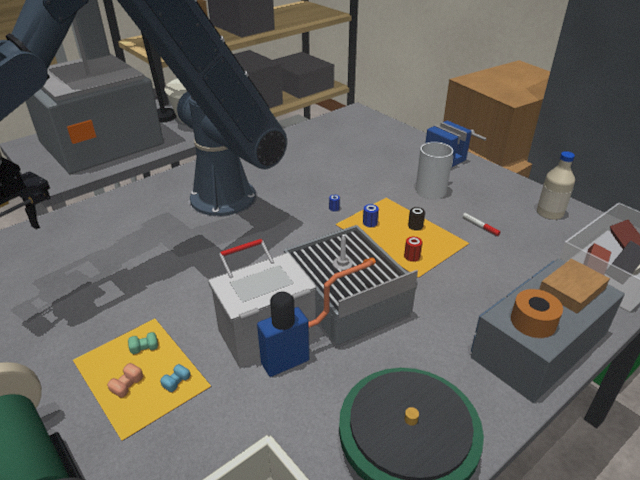

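View pics/side0.png

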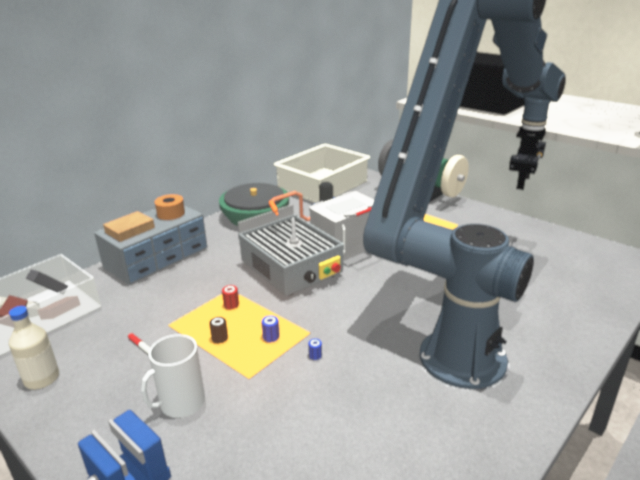

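View pics/wrist0.png

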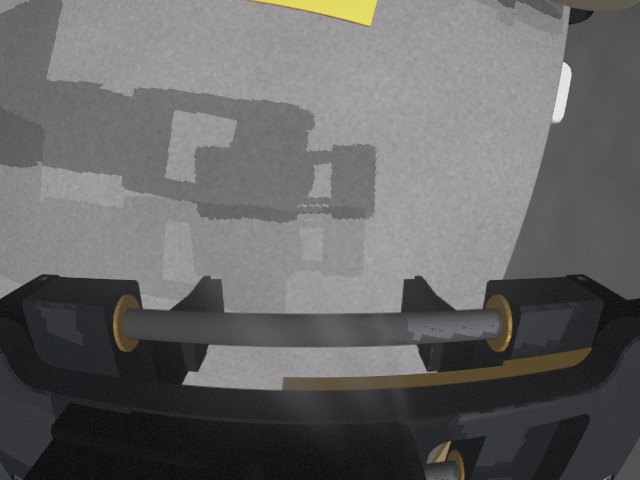

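```bash
cat > h.py <<'E'
from rig import *
import cv2, numpy as np
def cam(c):
    R=cv2.Rodrigues(np.array(c["rvec"],float))[0]; return R,np.array(c["tvec"],float).reshape(3),np.array(c["intrinsics"],float)
def proj(c,P,fish=None):
    R,t,K=cam(c); P=np.atleast_2d(P)@R.T+t
    if c.get("fish"):
        r=np.linalg.norm(P[:,:2],axis=1); th=np.arctan2(r,P[:,2]); k=th/np.maximum(r,1e-9)
        q=P[:,:2]*k[:,None]
    else: q=P[:,:2]/P[:,2:]
    return q*[K[0,0],K[1,1]]+[K[0,2],K[1,2]]
def ray(c,px):
    R,t,K=cam(c); q=(np.array(px,float)-[K[0,2],K[1,2]])/[K[0,0],K[1,1]]
    if c.get("fish"):
        r=np.linalg.norm(q); d=np.array([*(q*np.sin(r)/max(r,1e-9)),np.cos(r)])
    else: d=np.array([*q,1.])
    return -R.T@t, R.T@d/np.linalg.norm(d)
def onz(c,px,z):
    o,d=ray(c,px); return o+d*(z-o[2])/d[2]
def tri(obs):
    A=np.zeros((3,3));b=np.zeros(3);L=[]
    for c,px in obs:
        o,d=ray(c,px);M=np.eye(3)-np.outer(d,d);A+=M;b+=M@o;L.append((o,d))
    X=np.linalg.solve(A,b); return X,[np.linalg.norm((np.eye(3)-np.outer(d,d))@(X-o)) for o,d in L]
def cap(n):
    c=dict(capture(n)); c["fish"]=(n=="wrist"); return c
def save(c,name): cv2.imwrite(f"pics/{name}.png",c["pixels"][:,:,::-1])
def crop(c,name,u,v,w,h,s):
    im=c["pixels"][:,:,::-1][max(0,v-h):v+h,max(0,u-w):u+w]; cv2.imwrite(f"pics/{name}.png",cv2.resize(im,None,fx=s,fy=s,interpolation=cv2.INTER_CUBIC))
def cyl(x,y,z0,r=.022,h=.055):
    a=np.linspace(0,2*np.pi,48,endpoint=False); C=np.c_[x+r*np.cos(a),y+r*np.sin(a)]
    return np.r_[np.c_[C,0*a+z0],np.c_[C,0*a+z0+h]]
E
python3 - <<'E'
from h import *
from scipy.optimize import minimize
for n in ["scene","side"]:
    c=cap(n)
    crop(c,n+"_dr",*((385,225,75,55,5) if n=="scene" else (265,325,75,55,5)))
    for t in ["drum_blue","drum_black","drum_red","grinder","tank_lid","lid_handle","glass_green","jug","marker"]:
        for r in trace(n,t)[:3]:
            m=r["mask"]; ys,xs=np.where(m)
            print(n,t,round(r["p"],2),np.round(r["at"],1),m.sum(),xs.min(),xs.max(),ys.min(),ys.max(), np.round(onz(c,(xs.mean(),ys.mean()),.03),3))
            if r["p"]>.3: np.save(f"m_{n}_{t}.npy",m)
E
```

```text
scene drum_blue 0.64 [368.1 217.4] 354 362 379 204 227 [0.412 0.254 0.03 ]
scene drum_blue 0.57 [331.7 203.4] 170 329 340 195 211 [0.291 0.219 0.03 ]
scene drum_red 0.8 [413.2 251.3] 360 406 422 237 261 [0.6   0.234 0.03 ]
scene grinder 0.77 [305.6 294.4] 19332 209 418 226 376 [ 0.566 -0.104  0.03 ]
scene tank_lid 0.56 [257.1 283.9] 4123 208 316 239 321 [ 0.436 -0.166  0.03 ]
scene lid_handle 0.78 [253.3 281.4] 4205 209 316 239 320 [ 0.436 -0.165  0.03 ]
scene lid_handle 0.15 [142.4 340.6] 390 129 157 333 352 [ 0.443 -0.479  0.03 ]
scene glass_green 0.82 [144.8 344. ] 434 128 157 333 354 [ 0.444 -0.48   0.03 ]
scene jug 0.84 [433.8 171.9] 1776 415 453 142 198 [0.356 0.601 0.03 ]
scene marker 0.73 [485.5 226.1] 191 464 499 214 235 [0.655 0.467 0.03 ]
scene marker 0.22 [305.9 294.7] 19426 208 417 225 376 [ 0.565 -0.104  0.03 ]
side drum_blue 0.65 [268.7 327.4] 433 261 279 315 341 [0.412 0.255 0.03 ]
side drum_blue 0.59 [313.8 342.9] 257 308 321 338 359 [0.271 0.237 0.03 ]
side drum_black 0.66 [219.6 328. ] 425 209 227 316 342 [0.509 0.346 0.03 ]
side drum_red 0.86 [231.5 296.1] 379 222 238 284 308 [0.601 0.231 0.03 ]
side grinder 0.75 [303.3 236.5] 9463 238 372 181 295 [ 0.673 -0.15   0.03 ]
side tank_lid 0.58 [343.8 208.7] 1282 309 373 192 224 [ 0.726 -0.417  0.03 ]
side lid_handle 0.72 [343.2 207.6] 1222 310 372 192 224 [ 0.727 -0.417  0.03 ]
side jug 0.74 [175.  373.8] 3723 142 204 334 415 [0.45  0.518 0.03 ]
side marker 0.55 [140.5 344.1] 180 129 149 334 352 [0.616 0.511 0.03 ]
```

View pics/scene_dr.png

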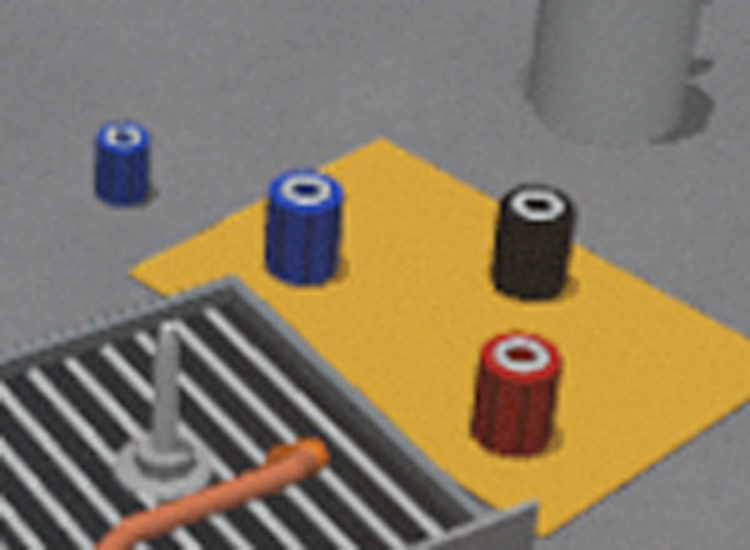

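```bash
python3 - <<'E'
from h import *
from scipy.optimize import minimize
cs={n:cap(n) for n in ["scene","side"]}
def hullmask(c,P):
    m=np.zeros((480*4,640*4),np.uint8); h=cv2.convexHull((proj(c,P)*4+1.5).astype(np.float32)); cv2.fillConvexPoly(m,h.astype(np.int32),1); return cv2.resize(m.astype(np.float32),(640,480),interpolation=cv2.INTER_AREA)
for n,c in cs.items():
    for nm,x,y,z in [("mat",.412,.2545,.004),("off",.275,.23,0)]:
        for hh,r in [(.055,.022),(.04,.016)]:
            P=proj(c,cyl(x,y,z,r,hh)); print(n,nm,hh,np.round([P.min(0),P.max(0)],1).tolist())
# color masks of blue
for n,c in cs.items():
    hsv=cv2.cvtColor(c["pixels"],cv2.COLOR_RGB2HSV); 
    u,v=(370,215) if n=="scene" else (270,328)
    m=np.zeros((480,640),bool); m[v-22:v+22,u-20:u+20]=True
    b=((hsv[...,0]>105)&(hsv[...,0]<135)&(hsv[...,1]>110)&m); ys,xs=np.where(b); print(n,b.sum(),xs.min(),xs.max(),ys.min(),ys.max())
    np.save(f"b_{n}.npy",b)
ms={n:np.load(f"m_{n}_drum_blue.npy") for n in cs}
for n in cs: # first mask was overwritten by second maybe; rebuild with hull of color
    ys,xs=np.where(np.load(f"b_{n}.npy")); m=np.zeros((480,640),np.uint8); cv2.fillConvexPoly(m,cv2.convexHull(np.c_[xs,ys].astype(np.int32)),1); ms[n]=m.astype(np.float32)
def cost(p,ns): return sum(np.abs(hullmask(cs[n],cyl(p[0],p[1],.004))-ms[n]).sum() for n in ns)
for ns in (["scene"],["side"],["scene","side"]):
    r=minimize(cost,[.412,.2545],args=(ns,),method="Nelder-Mead",options=dict(initial_simplex=[[.412,.2545],[.42,.2545],[.412,.262]],xatol=1e-4)); print(ns,r.x,r.fun)
E
```

```text
scene mat 0.055 [[362.6, 203.5], [378.7, 227.4]]
scene mat 0.04 [[364.7, 208.8], [376.3, 226.2]]
scene off 0.055 [[326.4, 188.6], [341.0, 211.4]]
scene off 0.04 [[328.4, 193.8], [338.9, 210.3]]
side mat 0.055 [[260.6, 313.6], [279.1, 341.3]]
side mat 0.04 [[263.4, 319.7], [276.7, 339.7]]
side off 0.055 [[306.3, 332.4], [324.6, 361.5]]
side off 0.04 [[308.9, 338.7], [322.2, 359.8]]
scene 231 363 377 204 226
side 47 263 277 320 337
['scene'] [0.40925154 0.25566148] 41.0
['side'] [0.4214375  0.24576953] 242.1875
['scene', 'side'] [0.40969714 0.2540911 ] 291.625
```

```bash
python3 - <<'E'
from h import *
crop(cap("scene"),"sc_gr",315,285,110,75,3.6)
crop(cap("side"),"si_gr",305,230,80,60,5)
E
```

```text
(no output)
```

View pics/sc_gr.png

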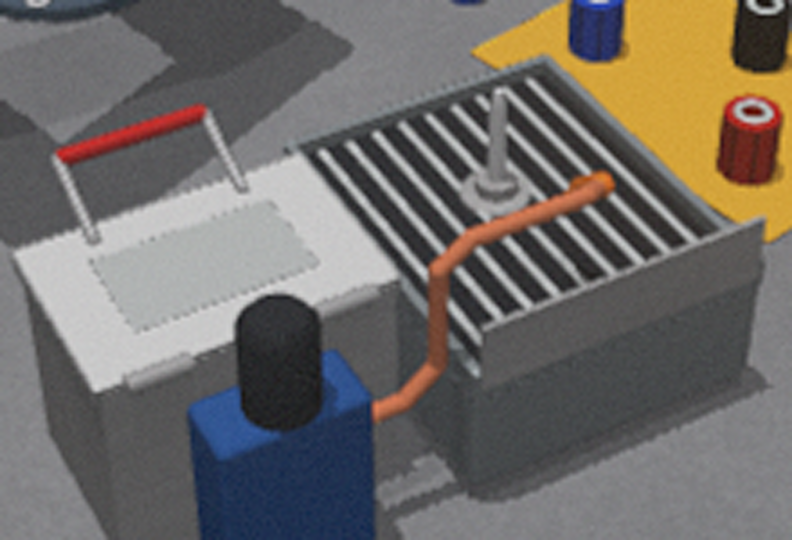

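View pics/si_gr.png

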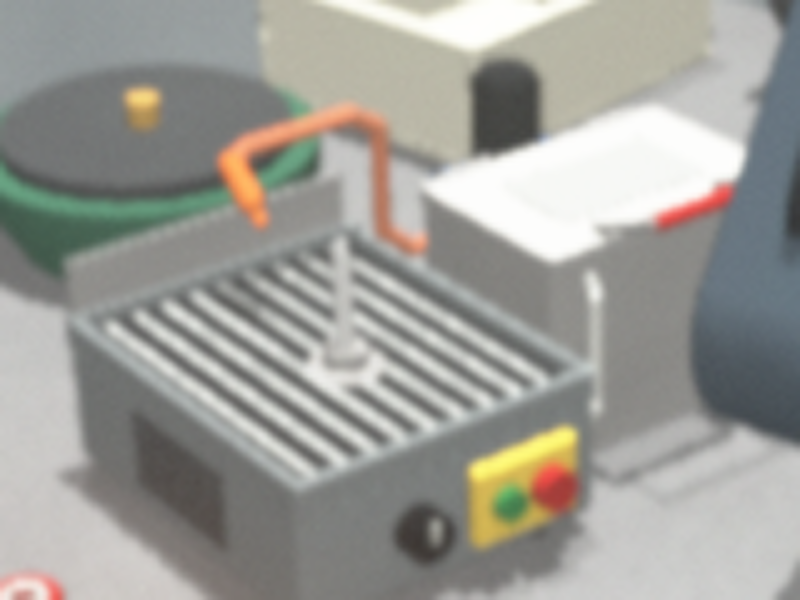

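The blue drums are at scene (371,215), on the mat and matching 44x55 mm, and at (334,203), off the mat and about 40 mm high. The first one is the one meant. Next I'll measure the spindle and the grinder's yaw.

```bash
python3 - <<'E'
from h import *
a=cap("scene"); b=cap("side")
S=lambda x,y:(205+(x+.5)/3.6-.5,210+(y+.5)/3.6-.5); D=lambda x,y:(225+(x+.5)/5-.5,170+(y+.5)/5-.5)
print("tip",tri([(a,S(499,91)),(b,D(342,238))]), onz(a,S(499,91),.19),onz(b,D(342,238),.19))
print("collar top",onz(a,S(494,183),.118),onz(b,D(346,347),.118))
fl=tri([(a,S(548,60)),(b,D(300,490))]);print("FL",fl, onz(a,S(548,60),.114),onz(b,D(300,490),.114))
print("FR",onz(a,S(290,150),.114),onz(b,D(592,370),.114))
print("BL",onz(b,D(70,318),.114), "splash",onz(a,S(765,222),.15),onz(b,D(68,258),.15),"splash R",onz(b,D(340,178),.15))
print("handle",onz(a,S(62,157),.18),onz(a,S(205,112),.18),onz(b,D(660,220),.18))
crop(a,"tip",343,245,20,20,20)
crop(b,"tip2",293,232,20,20,20)
E
```

```text
tip (array([ 0.5861946 , -0.01535279,  0.18920059]), [np.float64(0.0007093608208689337), np.float64(0.0007093608208690047)]) [ 0.58748268 -0.01558149  0.19      ] [ 0.58457894 -0.01477034  0.19      ]
collar top [ 0.59051327 -0.02042499  0.118     ] [ 0.58312118 -0.01244034  0.118     ]
FL (array([0.50107629, 0.11025652, 0.10832643]), [np.float64(0.0015286031234297407), np.float64(0.0015286031234298823)]) [0.50770632 0.10585966 0.114     ] [0.49329539 0.11539562 0.114     ]
FR [ 0.47128718 -0.09990381  0.114     ] [ 0.45687605 -0.0919888   0.114     ]
BL [0.74522111 0.06689881 0.114     ] splash [0.75548775 0.0564203  0.15      ] [0.75233689 0.05820004 0.15      ] splash R [ 0.70401179 -0.13169754  0.15      ]
handle [ 0.4533971  -0.26120226  0.18      ] [ 0.47286346 -0.1660902   0.18      ] [ 0.46875769 -0.16957097  0.18      ]
```

View pics/tip.png

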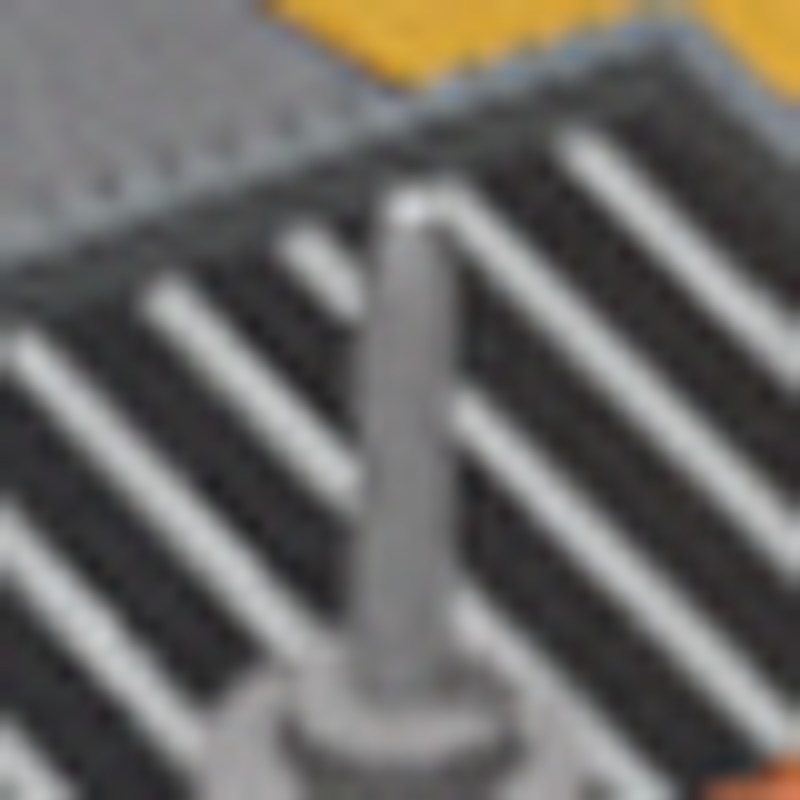

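View pics/tip2.png

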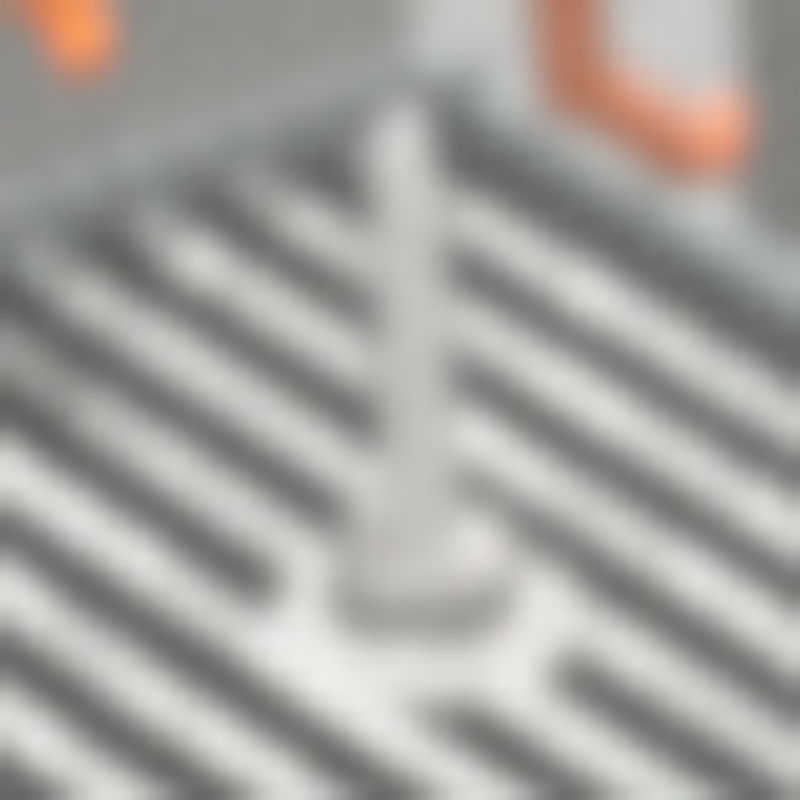

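```bash
cat >> h.py <<'E'
def Rd(ang):  # tool down, jaw z at world angle ang (deg)
    a=np.radians(ang); z=np.array([np.cos(a),np.sin(a),0]); x=np.array([0,0,-1.]); return np.c_[x,np.cross(z,x),z]
from scipy.spatial.transform import Rotation as Ro
def plan(wps,op,s=None):
    """wps: list of (tcp pos, jaw angle, nrows); prints rows"""
    s=s or read_state(); p0=np.array(s["position"]); R0=np.array(s["tcp_rot"])
    a0=np.degrees(np.arctan2(R0[1,2],R0[0,2])); p,a=p0,a0; rows=[]
    for q,b,n in wps:
        q=np.array(q); d=(b-a+180)%360-180
        for i in range(1,n+1):
            pp=p+(q-p)*i/n; aa=a+d*i/n
            sh=R0.T@(pp-p0); tilt=R0.T@Rd(a0)
            rv=Ro.from_matrix(R0.T@Rd(aa)).as_rotvec(degrees=True)
            rows.append([*np.round(sh,4).tolist(),*np.round(rv,1).tolist(),op])
        p,a=q,b
    for k in range(0,len(rows),12): print(str(rows[k:k+12]).replace(" ",""))
def st():
    s=read_state(); R=np.array(s["tcp_rot"]); print("t",round(s["time_s"],2),"pos",np.round(s["position"],4),"ang",round(np.degrees(np.arctan2(R[1,2],R[0,2])),2),"xz",np.round(R[:,0],4),"f",np.round(s["force"],2),"m",np.round(s["moment"],2),"op",round(s["opening"]*87,1),"q",np.round(s["joint_positions"],1)); return s
E
python3 - <<'E'
from h import *
a=cap("scene"); b=cap("side")
S=lambda x,y:(205+(x+.5)/3.6-.5,210+(y+.5)/3.6-.5); D=lambda x,y:(225+(x+.5)/5-.5,170+(y+.5)/5-.5)
print("noz",tri([(a,S(605,190)),(b,D(262,215))]),"bend",tri([(a,S(470,240)),(b,D(350,112))]),tri([(a,S(600,183)),(b,D(230,160))]))
plan([((.50,-.32,.36),-30,9),((.57,0,.36),10,8),],.087)
E
```

```text
noz (array([ 0.68009181, -0.0248662 ,  0.17117867]), [np.float64(0.010784926691146338), np.float64(0.010784926691146455)]) bend (array([ 0.6930747 , -0.13281967,  0.19961878]), [np.float64(8.405696617728668e-05), np.float64(8.405696617719154e-05)]) (array([ 0.70252676, -0.03695607,  0.19734106]), [np.float64(0.0006893753913665138), np.float64(0.0006893753913664819)])
[[-0.0192,0.045,-0.0213,-5.1,-0.0,-0.0,0.087],[-0.0384,0.0901,-0.0425,-10.2,-0.0,-0.0,0.087],[-0.0576,0.1351,-0.0638,-15.2,-0.0,-0.0,0.087],[-0.0768,0.1802,-0.085,-20.3,-0.0,-0.0,0.087],[-0.096,0.2252,-0.1063,-25.4,-0.0,-0.0,0.087],[-0.1152,0.2702,-0.1275,-30.5,-0.0,-0.0,0.087],[-0.1344,0.3153,-0.1488,-35.5,-0.0,-0.0,0.087],[-0.1536,0.3603,-0.1701,-40.6,-0.0,-0.0,0.087],[-0.1727,0.4053,-0.1913,-45.7,-0.0,-0.0,0.087],[-0.1727,0.4237,-0.2279,-50.7,-0.0,-0.0,0.087],[-0.1727,0.4421,-0.2645,-55.7,0.0,-0.0,0.087],[-0.1727,0.4604,-0.3011,-60.7,0.0,-0.0,0.087]]
[[-0.1727,0.4788,-0.3377,-65.7,0.0,-0.0,0.087],[-0.1727,0.4972,-0.3743,-70.7,0.0,-0.0,0.087],[-0.1727,0.5155,-0.4109,-75.7,0.0,-0.0,0.087],[-0.1727,0.5339,-0.4475,-80.7,0.0,-0.0,0.087],[-0.1727,0.5523,-0.4841,-85.7,0.0,-0.0,0.087]]
```

Emit:
{"fn": "play_rows", "kwargs": {
  "rows": [
    [[-0.02,0.045,-0.021,-5,0,0,0.087],[-0.038,0.09,-0.042,-10,0,0,0.087],[-0.058,0.135,-0.064,-15,0,0,0.087],[-0.077,0.18,-0.085,-20,0,0,0.087],[-0.096,0.225,-0.106,-25,0,0,0.087],[-0.115,0.27,-0.128,-30,0,0,0.087],[-0.134,0.315,-0.149,-35,0,0,0.087],[-0.154,0.36,-0.17,-40,0,0,0.087],[-0.173,0.405,-0.191,-45,0,0,0.087],[-0.173,0.424,-0.228,-50,0,0,0.087],[-0.173,0.442,-0.264,-55,0,0,0.087],[-0.173,0.46,-0.301,-60,0,0,0.087]]
  ]
}}

```text
time_s: 2.75
position: [0.527, -0.1984, 0.3608]
tcp_rot: [[0.002, 0.267, 0.964], [-0.001, 0.964, -0.267], [-1.0, -0.0, 0.002]]
force: [-0.2, 0.7, 0.1]
opening: 1.002
```

```bash
python3 - <<'E'
from h import *
st()
plan([((.55,0,.36),35,5),((.43,.2545,.30),79.4,7),],.087)
E
```

```text
t 2.75 pos [ 0.527  -0.1984  0.3608] ang -15.46 xz [ 1.5e-03 -5.0e-04 -1.0e+00] f [-0.17  0.74  0.12] m [-0.02 -0.1  -0.01] op 87.1 q [-32.   16.5  76.8   0.   86.6 -16.5]
[[0.0001,0.0395,-0.0062,-10.1,0.1,0.0,0.087],[0.0003,0.0789,-0.0123,-20.2,0.1,0.0,0.087],[0.0004,0.1184,-0.0185,-30.3,0.1,0.0,0.087],[0.0005,0.1579,-0.0246,-40.4,0.1,0.0,0.087],[0.0007,0.1973,-0.0308,-50.5,0.1,0.0,0.087],[0.0092,0.2278,-0.057,-56.8,0.1,0.1,0.087],[0.0177,0.2583,-0.0832,-63.1,0.1,0.1,0.087],[0.0263,0.2887,-0.1094,-69.5,0.1,0.1,0.087],[0.0348,0.3192,-0.1357,-75.8,0.1,0.1,0.087],[0.0433,0.3497,-0.1619,-82.2,0.1,0.1,0.087],[0.0518,0.3802,-0.1881,-88.5,0.1,0.1,0.087],[0.0604,0.4106,-0.2143,-94.9,0.1,0.1,0.087]]
```

Emit:
{"fn": "play_rows", "kwargs": {
  "rows": [
    [[0,0.04,-0.006,-8,0,0,0.087],[0,0.079,-0.012,-16,0,0,0.087],[0,0.118,-0.018,-24,0,0,0.087],[0,0.158,-0.025,-32,0,0,0.087],[0,0.197,-0.031,-40,0,0,0.087],[0.009,0.228,-0.057,-48,0,0,0.087],[0.018,0.258,-0.083,-56,0,0,0.087],[0.026,0.289,-0.109,-64,0,0,0.087],[0.035,0.319,-0.136,-72,0,0,0.087],[0.043,0.35,-0.162,-80,0,0,0.087],[0.052,0.38,-0.188,-88,0,0,0.087],[0.06,0.41,-0.214,-95,0,0,0.087]]
  ]
}}

```text
time_s: 3.95
position: [0.4297, 0.2537, 0.3001]
tcp_rot: [[0.0, -0.984, 0.18], [0.0, 0.18, 0.984], [-1.0, -0.0, 0.0]]
force: [0.3, 0.9, 0.3]
opening: 0.999
```

```bash
python3 - <<'E'
from h import *
st()
c=cap("wrist"); save(c,"w1")
for t in ["drum_blue","drum_black","drum_red"]:
    for r in trace("wrist",t)[:3]:
        ys,xs=np.where(r["mask"]); print(t,round(r["p"],2),r["at"],xs.min(),xs.max(),ys.min(),ys.max())
P=proj(c,[.412,.2545,.059]);print(P)
E
```

```text
t 3.95 pos [0.4297 0.2537 0.3001] ang 79.61 xz [ 4.e-04  2.e-04 -1.e+00] f [0.32 0.94 0.29] m [ 0.07 -0.16 -0.  ] op 86.9 q [ 17.7  13.2  90.9   0.   75.9 -61.9]
drum_blue 0.75 [272.7, 84.9] 258 287 71 101
drum_blue 0.68 [313.6, 186.9] 294 329 166 204
drum_black 0.98 [391.3, 242.9] 374 413 225 266
drum_red 0.8 [320.6, 309.5] 306 334 299 313
[[311.05620216 189.32794606]]
```

View pics/w1.png

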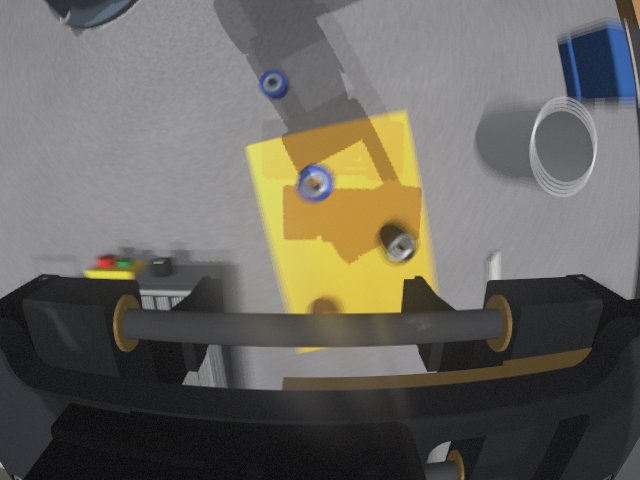

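```bash
python3 - <<'E'
from h import *
c=cap("wrist"); crop(c,"w2",316,184,25,25,16); st()
for p in [(316,184),(315,185)]: print(onz(c,p,.059))
print(proj(c,[.412,.2545,.059]))
E
```

```text
t 4.2 pos [0.431  0.2522 0.3005] ang 79.3 xz [ 8.e-04 -5.e-04 -1.e+00] f [ 0.85 -0.18  1.12] m [ 0.06 -0.1  -0.  ] op 87.1 q [ 17.5  13.2  90.8  -0.   76.  -61.8]
[0.40736838 0.26044217 0.059     ]
[0.40832676 0.25905974 0.059     ]
[[311.78758092 188.71576783]]
```

View pics/w2.png

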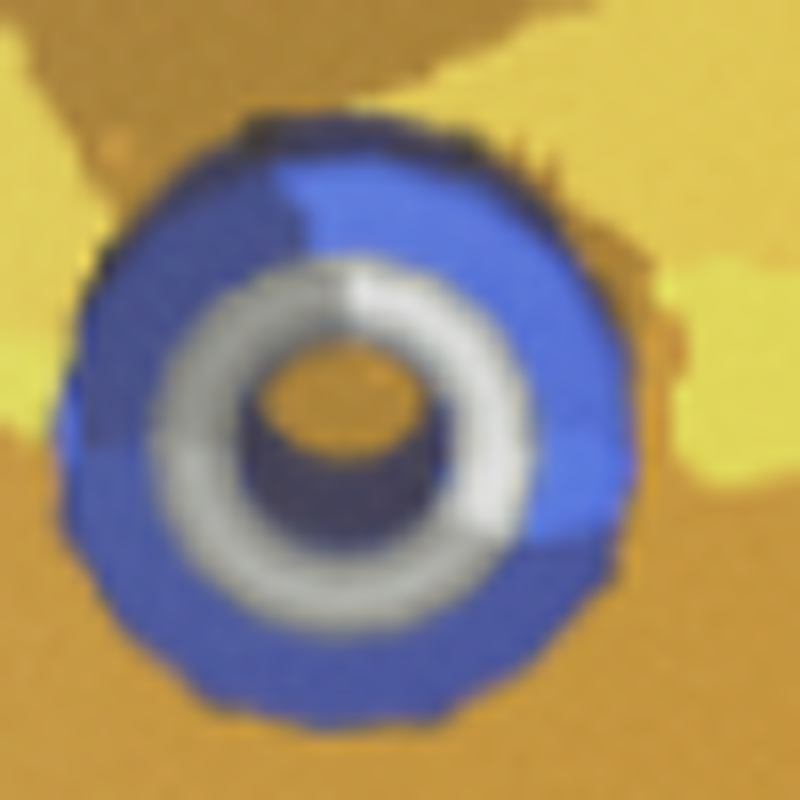

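```bash
python3 - <<'E'
from h import *
s=st()
plan([((.4115,.2555,.12),79.4,5),((.4115,.2555,.020),79.4,5)],.087)
E
```

```text
t 4.2 pos [0.431  0.2522 0.3005] ang 79.3 xz [ 8.e-04 -5.e-04 -1.e+00] f [ 0.85 -0.18  1.12] m [ 0.06 -0.1  -0.  ] op 87.1 q [ 17.5  13.2  90.8  -0.   76.  -61.8]
[[0.0361,0.004,-0.0001,-0.0,-0.0,0.1,0.087],[0.0722,0.008,-0.0001,-0.0,-0.0,0.1,0.087],[0.1083,0.012,-0.0002,-0.1,-0.0,0.1,0.087],[0.1444,0.016,-0.0003,-0.1,-0.0,0.1,0.087],[0.1805,0.02,-0.0003,-0.1,-0.0,0.1,0.087],[0.2005,0.02,-0.0003,-0.1,-0.0,0.1,0.087],[0.2205,0.02,-0.0003,-0.1,-0.0,0.1,0.087],[0.2405,0.02,-0.0003,-0.1,-0.0,0.1,0.087],[0.2605,0.02,-0.0003,-0.1,-0.0,0.1,0.087],[0.2805,0.02,-0.0003,-0.1,-0.0,0.1,0.087]]
```

Emit:
{"fn": "play_rows", "kwargs": {
  "rows": [
    [[0.036,0.004,0,0,0,0,0.087],[0.072,0.008,0,0,0,0,0.087],[0.108,0.012,0,0,0,0,0.087],[0.144,0.016,0,0,0,0,0.087],[0.18,0.02,0,0,0,0,0.087],[0.2,0.02,0,0,0,0,0.087],[0.22,0.02,0,0,0,0,0.087],[0.24,0.02,0,0,0,0,0.087],[0.26,0.02,0,0,0,0,0.087],[0.28,0.02,0,0,0,0,0.087],[0.28,0.02,0,0,0,0,0.087]]
  ]
}}

```text
time_s: 5.3
position: [0.4111, 0.2545, 0.0186]
tcp_rot: [[-0.003, -0.982, 0.188], [-0.001, 0.188, 0.982], [-1.0, 0.003, -0.002]]
force: [-0.6, -0.4, 0.0]
opening: 0.997
```

```bash
python3 - <<'E'
from h import *
s=st(); c=cap("side"); crop(c,"s3",270,320,60,45,6); save(cap("wrist"),"w3")
E
```

```text
t 5.3 pos [0.4111 0.2545 0.0186] ang 79.14 xz [-0.0032 -0.0013 -1.    ] f [-0.59 -0.42  0.04] m [ 0.13 -0.15 -0.02] op 86.8 q [ 18.5  36.3 109.8  -0.   34.1 -60.6]
```

View pics/s3.png

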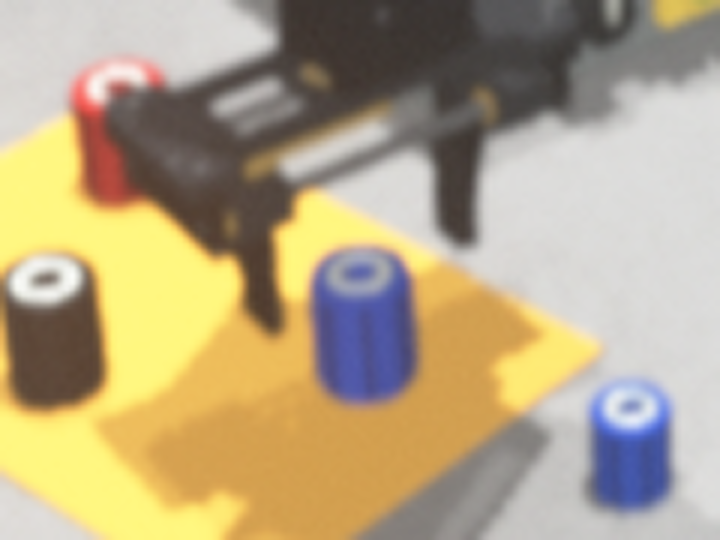

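View pics/w3.png

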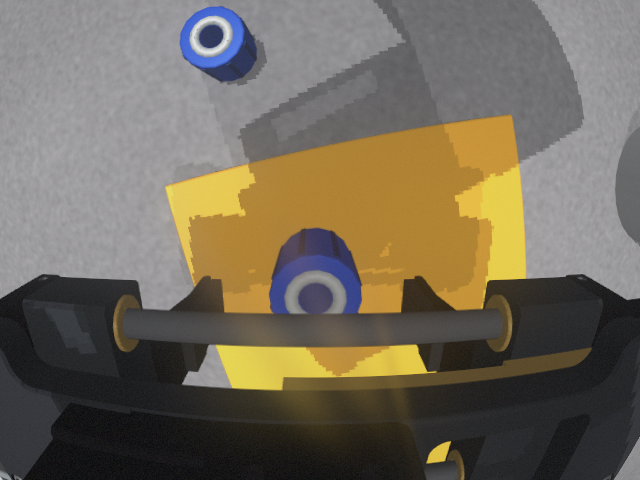

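```bash
python3 - <<'E'
from h import *
s=st(); p=np.array(s["position"]); R=np.array(s["tcp_rot"])
c=cap("side"); w=cap("wrist"); a=cap("scene")
T=lambda q:(q-np.array([210,275]))*6
for z in (-.05,0,.05):
    P=p+R[:,2]*z; print("side crop",T(proj(c,P)))
print("drum bottom,top",T(proj(c,[[.4115,.2555,.004],[.4115,.2555,.059]])))
print("wrist drum top",proj(w,[[.4115,.2555,.059],[.412,.2545,.059]]), onz(w,(315,293),.059))
crop(a,"sc3",370,205,60,45,6)
print("scene crop",[((proj(a,p+R[:,2]*z)-np.array([310,160]))*6) for z in (-.05,0,.05)])
E
```

```text
t 5.4 pos [0.4121 0.2553 0.0204] ang 79.19 xz [ 2.e-04 -1.e-04 -1.e+00] f [-0.29  0.35  0.64] m [ 0.11 -0.11 -0.04] op 86.9 q [ 18.5  36.1 109.8  -0.   34.1 -60.6]
side crop [[455.80321408 290.87677301]]
side crop [[359.68735551 335.50392808]]
side crop [[259.96636722 381.80496597]]
drum bottom,top [[362.72038046 366.21867556]
 [354.71199753 264.52031506]]
wrist drum top [[313.90985796 300.78507274]
 [312.01617489 302.09539375]] [0.40767389 0.25674067 0.059     ]
scene crop [array([[277.27488104, 379.41902729]]), array([[363.47264473, 350.54345272]]), array([[447.65526749, 322.34293456]])]
```

View pics/sc3.png

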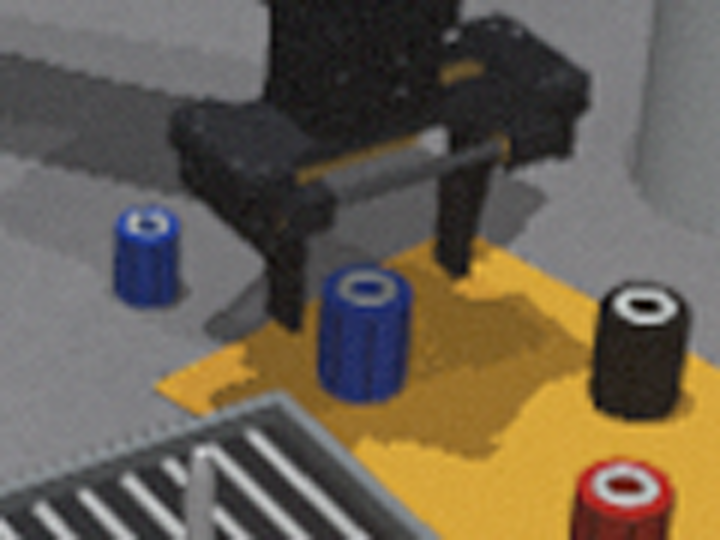

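Emit:
{"fn": "play_rows", "kwargs": {
  "rows": [
    [[0,0,0,0,0,0,0.03],[0,0,0,0,0,0,0.03],[0,0,0,0,0,0,0.03],[0,0,0,0,0,0,0.03],[0,0,0,0,0,0,0.03],[0,0,0,0,0,0,0.03],[0,0,0,0,0,0,0.03],[0,0,0,0,0,0,0.03]]
  ]
}}

```text
time_s: 6.35
position: [0.411, 0.2562, 0.0202]
tcp_rot: [[0.0, -0.983, 0.186], [0.0, 0.186, 0.983], [-1.0, 0.0, 0.0]]
force: [-0.7, 0.6, 0.5]
opening: 0.478
```

```bash
python3 - <<'E'
from h import *
s=st(); crop(cap("side"),"s4",270,320,60,45,6); crop(cap("scene"),"sc4",370,205,60,45,6)
plan([((.42,.25,.27),79.4,7)],.03)
E
```

```text
t 6.35 pos [0.411  0.2562 0.0202] ang 79.31 xz [ 0.e+00  1.e-04 -1.e+00] f [-0.69  0.61  0.51] m [ 0.13 -0.09  0.03] op 41.5 q [ 18.7  36.1 109.8   0.   34.1 -60.6]
[[-0.0357,-0.0014,-0.0006,-0.0,0.0,-0.0,0.03],[-0.0714,-0.0028,-0.0013,-0.0,0.0,-0.0,0.03],[-0.107,-0.0043,-0.0019,-0.0,0.0,-0.0,0.03],[-0.1427,-0.0057,-0.0025,-0.0,0.0,-0.0,0.03],[-0.1784,-0.0071,-0.0031,-0.1,0.0,-0.0,0.03],[-0.2141,-0.0085,-0.0038,-0.1,0.0,-0.0,0.03],[-0.2498,-0.01,-0.0044,-0.1,0.0,-0.0,0.03]]
```

View pics/sc4.png

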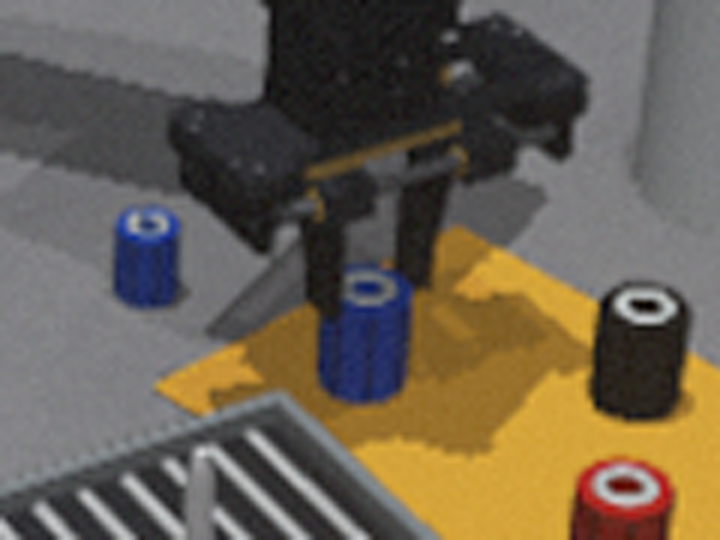

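View pics/s4.png

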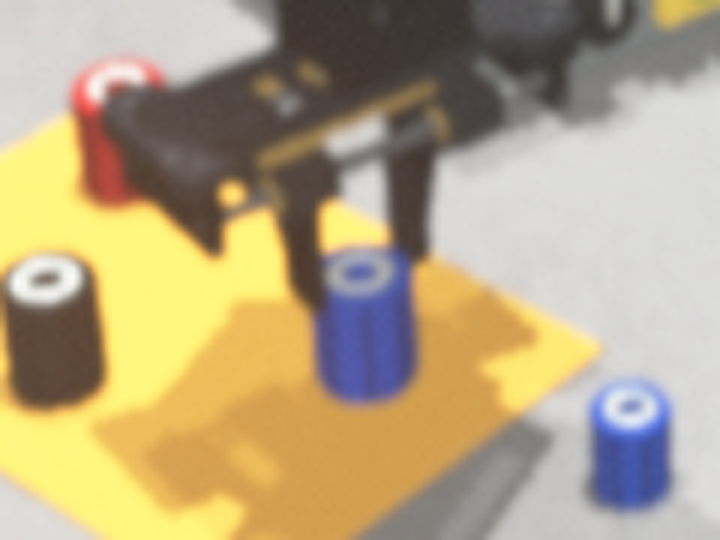

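```bash
python3 - <<'E'
from h import *
c=cap("wrist"); save(c,"w4")
# triangulate finger tip outer bottom corner, left in scene = -y finger = right in side
E
```

```text
(no output)
```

View pics/w4.png

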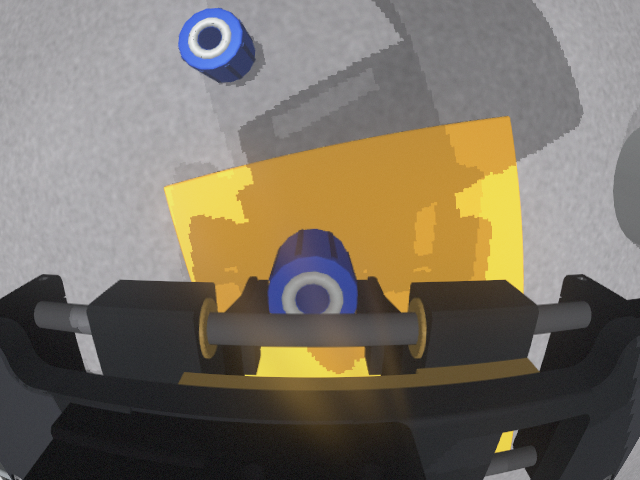

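```bash
python3 - <<'E'
from h import *
s=st(); p=np.array(s["position"]); R=np.array(s["tcp_rot"]); c=cap("wrist")
for x in (-.06,-.038,-.019,0):
  for y in (-.0095,.0095):
    print(x,y,[np.round(proj(c,p+R@np.array([x,y,z]))[0]).tolist() for z in (-.022,.022)])
im=c["pixels"][240:420,180:460,::-1]; im=np.clip((im.astype(float)/255)**.45*255,0,255).astype(np.uint8); cv2.imwrite("pics/w4z.png",cv2.resize(im,None,fx=2.8,fy=2.8,interpolation=cv2.INTER_CUBIC))
a=cap("scene"); b=cap("side")
S=lambda x,y:(310+x/6,160+y/6); D=lambda x,y:(210+x/6,275+y/6)
# -y finger tip bottom ; scene-left / side-right
print("-y tip",tri([(a,S(325,315)),(b,D(412,262))]),"+y tip",tri([(a,S(415,290)),(b,D(312,308))]))
print("+y closed est", "tcp",p, "drum top centre",tri([(a,S(366,289)),(b,D(360,270))]))
E
```

```text
t 6.5 pos [0.411  0.2562 0.0202] ang 79.31 xz [-0.e+00  1.e-04 -1.e+00] f [-0.69  0.25 -0.52] m [ 0.18 -0.12  0.01] op 41.7 q [ 18.7  36.1 109.8   0.   34.1 -60.6]
-0.06 -0.0095 [[263.0, 343.0], [366.0, 343.0]]
-0.06 0.0095 [[261.0, 303.0], [369.0, 303.0]]
-0.038 -0.0095 [[269.0, 320.0], [360.0, 320.0]]
-0.038 0.0095 [[267.0, 283.0], [362.0, 283.0]]
-0.019 -0.0095 [[273.0, 303.0], [356.0, 303.0]]
-0.019 0.0095 [[271.0, 270.0], [357.0, 270.0]]
0 -0.0095 [[276.0, 290.0], [352.0, 290.0]]
0 0.0095 [[275.0, 258.0], [353.0, 258.0]]
-y tip (array([0.40562029, 0.23081284, 0.04894879]), [np.float64(0.001994222244947442), np.float64(0.001994222244947525)]) +y tip (array([0.41671756, 0.28007258, 0.04772414]), [np.float64(0.0027061156385028763), np.float64(0.0027061156385030133)])
+y closed est tcp [0.41102406 0.2561572  0.02022481] drum top centre (array([0.4104619 , 0.25477032, 0.05618518]), [np.float64(0.0008279569124706664), np.float64(0.0008279569124704255)])
```

View pics/w4z.png

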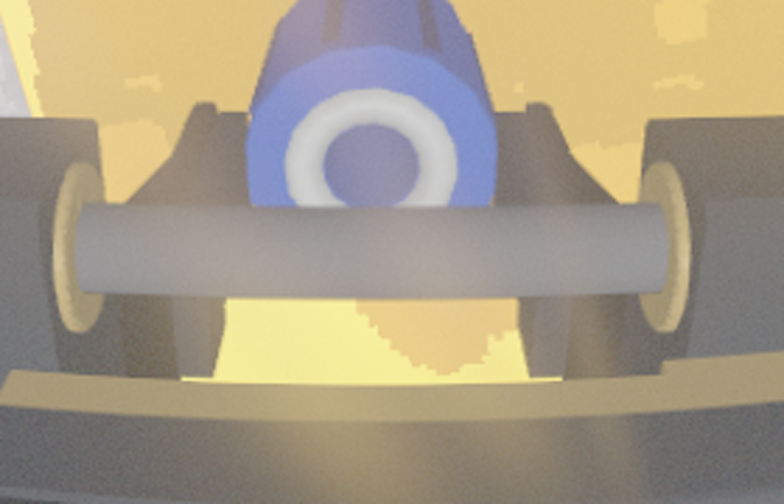

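Emit:
{"fn": "play_rows", "kwargs": {
  "rows": [
    [[-0.02,0,0,0,0,0,0.03],[-0.05,0,0,0,0,0,0.03],[-0.09,0,0,0,0,0,0.03],[-0.13,0,0,0,0,0,0.03],[-0.17,0,0,0,0,0,0.03],[-0.21,0,0,0,0,0,0.03],[-0.24,0,0,0,0,0,0.03],[-0.24,0,0,0,0,0,0.03]]
  ]
}}

```text
time_s: 7.45
position: [0.4136, 0.257, 0.2643]
tcp_rot: [[0.009, -0.983, 0.185], [0.003, 0.185, 0.983], [-1.0, -0.008, 0.005]]
force: [0.6, 0.4, -2.3]
opening: 0.482
```

```bash
python3 - <<'E'
from h import *
s=st(); save(cap("wrist"),"w5"); save(cap("scene"),"sc5")
plan([((.586,-.015,.26),79.4,9)],.03)
E
```

```text
t 7.45 pos [0.4136 0.257  0.2643] ang 79.32 xz [ 0.0092  0.0029 -1.    ] f [ 0.61  0.35 -2.34] m [ 0.07 -0.19  0.08] op 41.9 q [ 18.7  13.9  95.9  -0.   69.7 -60.6]
[[0.0,-0.0247,-0.026,-0.0,-0.0,-0.0,0.03],[0.0,-0.0495,-0.0519,-0.0,-0.0,-0.0,0.03],[0.0,-0.0742,-0.0779,-0.0,-0.0,-0.0,0.03],[0.0,-0.099,-0.1038,-0.0,-0.0,-0.0,0.03],[0.0,-0.1237,-0.1298,-0.0,-0.0,-0.0,0.03],[0.0,-0.1485,-0.1557,-0.1,-0.0,-0.0,0.03],[0.0,-0.1732,-0.1817,-0.1,-0.0,-0.0,0.03],[0.0,-0.198,-0.2076,-0.1,-0.0,-0.0,0.03],[0.0,-0.2227,-0.2336,-0.1,-0.0,-0.0,0.03]]
```

View pics/sc5.png

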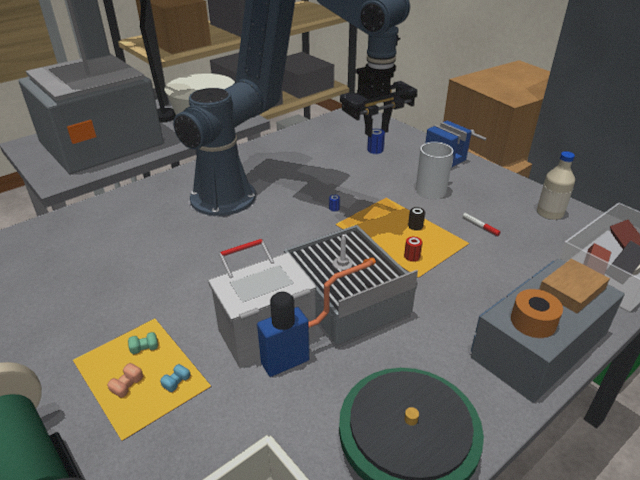

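Emit:
{"fn": "play_rows", "kwargs": {
  "rows": [
    [[0,-0.024,-0.025,0,0,0,0.03],[0,-0.048,-0.051,0,0,0,0.03],[0,-0.072,-0.076,0,0,0,0.03],[0,-0.096,-0.101,0,0,0,0.03],[0,-0.12,-0.126,0,0,0,0.03],[0,-0.144,-0.152,0,0,0,0.03],[0,-0.168,-0.177,0,0,0,0.03],[0.01,-0.192,-0.202,0,0,0,0.03],[0.02,-0.212,-0.224,0,0,0,0.03],[0.025,-0.222,-0.234,0,0,0,0.03],[0.025,-0.222,-0.234,0,0,0,0.03],[0.025,-0.222,-0.234,0,0,0,0.03]]
  ]
}}

```text
time_s: 8.75
position: [0.5843, -0.0139, 0.234]
tcp_rot: [[-0.004, -0.983, 0.185], [0.002, 0.185, 0.983], [-1.0, 0.004, 0.001]]
force: [-0.6, 1.0, -1.7]
opening: 0.482
```

```bash
python3 - <<'E'
from h import *
s=st(); a=cap("scene"); b=cap("side"); w=cap("wrist")
crop(a,"sc6",343,235,40,40,10); crop(b,"s6",293,215,40,40,10); save(w,"w6"); st()
E
```

```text
t 8.75 pos [ 0.5843 -0.0139  0.234 ] ang 79.31 xz [-0.0036  0.0017 -1.    ] f [-0.63  0.98 -1.7 ] m [ 0.06 -0.11 -0.02] op 41.9 q [-12.3  24.3  84.7   0.1  71.2 -91.7]
t 8.9 pos [ 0.585  -0.0135  0.2356] ang 79.41 xz [-2.e-04  5.e-04 -1.e+00] f [ 0.1   0.73 -1.9 ] m [ 0.02 -0.19 -0.02] op 41.4 q [-12.3  24.2  84.7   0.   71.2 -91.7]
```

View pics/sc6.png

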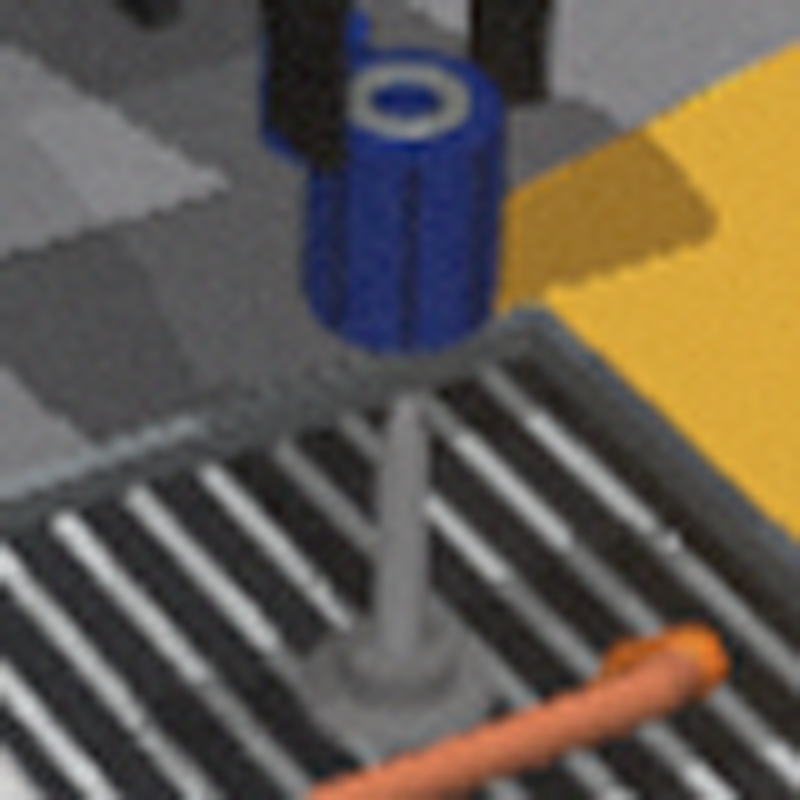

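View pics/s6.png

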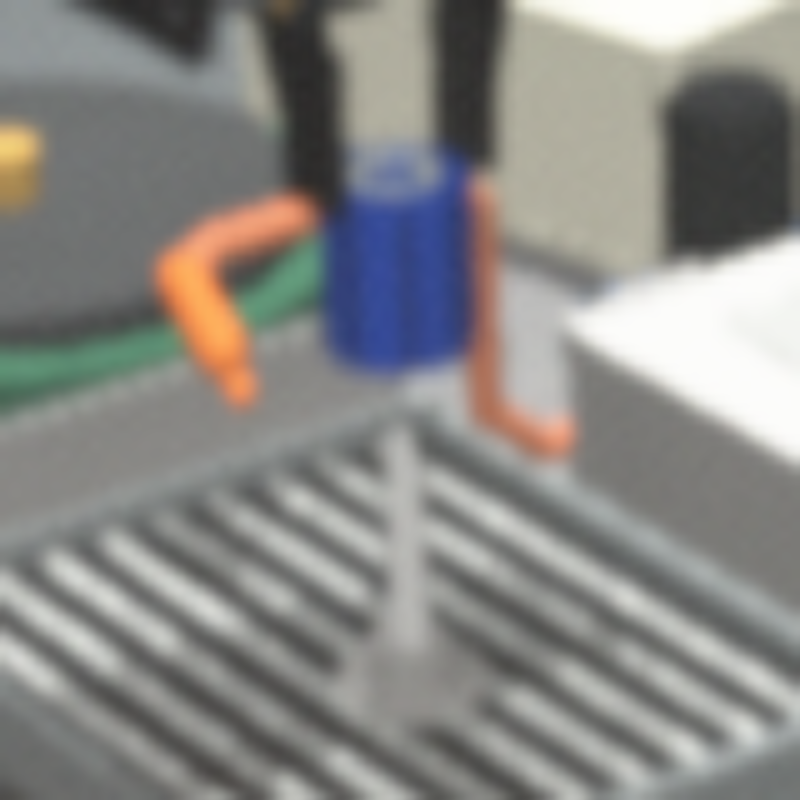

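View pics/w6.png

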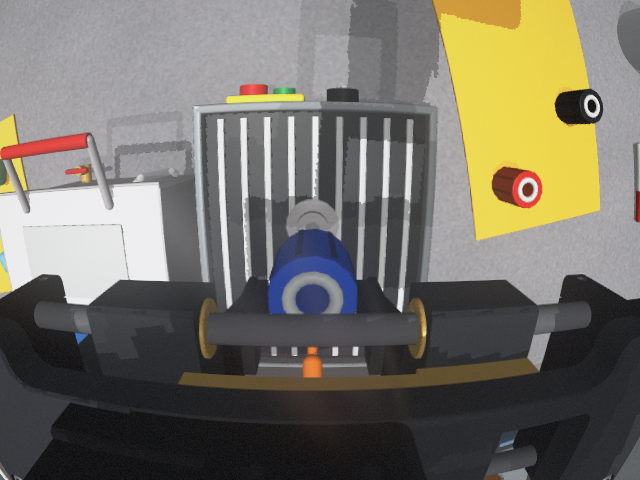

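```bash
python3 - <<'E'
from h import *
from scipy.optimize import least_squares
a=cap("scene"); b=cap("side")
S=lambda x,y:np.array((303+(x+.5)/10-.5,195+(y+.5)/10-.5)); D=lambda x,y:np.array((253+(x+.5)/10-.5,175+(y+.5)/10-.5))
def fit(obs):
    def res(p):
        r=[]
        for c,px in obs:
            A=proj(c,[[p[0],p[1],.1],[p[0],p[1],.3]]); d=A[1]-A[0]; n=np.array([d[1],-d[0]])/np.hypot(*d); r.append((px-A[0])@n)
        return np.array(r)
    s=least_squares(res,[.585,-.015]); return s.x,res(s.x)
print("spindle",fit([(a,S(408,400)),(a,S(404,560)),(a,S(402,620)),(b,D(401,432)),(b,D(406,550)),(b,D(411,630))]))
print("drum",fit([(a,S(408,97)),(a,S(403.5,250)),(a,S(403,330)),(b,D(398,178)),(b,D(400,280)),(b,D(400,350))]))
# automatic drum edges
for n,c,r0,r1,u0,u1 in (("sc",a,214,226,325,362),("si",b,199,209,278,308)):
    im=c["pixels"].astype(float); f=im[...,2]-im[...,0]
    for r in range(r0,r1,2):
        row=f[r,u0:u1]; m=row.max(); th=m/2; i=np.where(row>th)[0]; l,rr=i[0],i[-1]
        L=l-(row[l]-th)/(row[l]-row[l-1]); Rr=rr+(row[rr]-th)/(row[rr]-row[rr+1]); print(n,r,round(u0+L,2),round(u0+Rr,2),"c",round(u0+(L+Rr)/2,2))
w=cap("wrist"); s=st()
print("wrist spindle collar", onz(w,(313,216),.118), "bore", onz(w,(313,295),s["position"][2]-.016+.055))
E
```

```text
spindle (array([0.5655797 , 0.00521142]), array([ 0.04774153, -0.03411749, -0.01483728,  0.00419676,  0.05934158,
       -0.06411112]))
drum (array([ 0.57500367, -0.00633009]), array([ 0.05446692,  0.06215005, -0.11904936, -0.28901466, -0.01540348,
        0.30947589]))
sc 214 333.84 352.24 c 343.04
sc 216 333.83 352.19 c 343.01
sc 218 333.79 352.15 c 342.97
sc 220 333.75 352.18 c 342.97
sc 222 333.68 352.09 c 342.88
sc 224 333.81 351.0 c 342.41
si 199 284.71 298.28 c 291.5
si 201 284.64 298.41 c 291.53
si 203 284.73 298.42 c 291.57
si 205 284.96 298.39 c 291.68
si 207 285.5 298.33 c 291.92
t 9.05 pos [ 0.5855 -0.014   0.2359] ang 79.39 xz [ 8.e-04 -0.e+00 -1.e+00] f [ 0.32 -0.5  -2.37] m [ 0.11 -0.12 -0.03] op 41.8 q [-12.3  24.2  84.6   0.   71.2 -91.7]
wrist spindle collar [ 0.57561882 -0.01237401  0.118     ] bore [ 0.58115519 -0.01374025  0.27490089]
```

```bash
python3 - <<'E'
from h import *
a=cap("scene"); b=cap("side"); w=cap("wrist"); st()
S=lambda x,y:np.array((303+(x+.5)/10-.5,195+(y+.5)/10-.5)); D=lambda x,y:np.array((253+(x+.5)/10-.5,175+(y+.5)/10-.5))
print("tip",tri([(a,S(408,398)),(b,D(401,430))]))
print("collar",tri([(a,S(400,650)),(b,D(411,640))]))
print("bore",tri([(a,S(408,97)),(b,D(398,178))]))
print("bottom",tri([(a,S(405,310)),(b,D(400,345))]))
# line-of-sight dirs
print(ray(a,(343,235))[1],ray(b,(293,215))[1])
crop(a,"sc7",343,215,25,25,16); crop(b,"s7",293,200,25,25,16)
im=w["pixels"][190:330,240:390,::-1]; im=np.clip((im/255.)**.6*255,0,255).astype(np.uint8); cv2.imwrite("pics/w7.png",cv2.resize(im,None,fx=4,fy=4,interpolation=cv2.INTER_CUBIC))
E
```

```text
t 9.2 pos [ 0.5857 -0.0146  0.2357] ang 79.35 xz [ 6.e-04 -1.e-04 -1.e+00] f [ 0.9   0.55 -2.16] m [ 0.09 -0.17 -0.  ] op 41.7 q [-12.3  24.2  84.6   0.   71.2 -91.7]
tip (array([ 0.58504843, -0.01338669,  0.18920918]), [np.float64(0.00024113923841435526), np.float64(0.0002411392384144736)])
collar (array([ 0.58750168, -0.01581355,  0.11653653]), [np.float64(0.00024611623767608134), np.float64(0.00024611623767629217)])
bore (array([ 0.58183679, -0.01347412,  0.27115347]), [np.float64(0.0004783443381410027), np.float64(0.00047834433814115636)])
bottom (array([ 0.58592361, -0.01571091,  0.21588904]), [np.float64(6.023876260800551e-05), np.float64(6.023876260798558e-05)])
[-0.58752805  0.54522746 -0.59794465] [ 0.64208371 -0.62497495 -0.44399866]
```

View pics/w7.png

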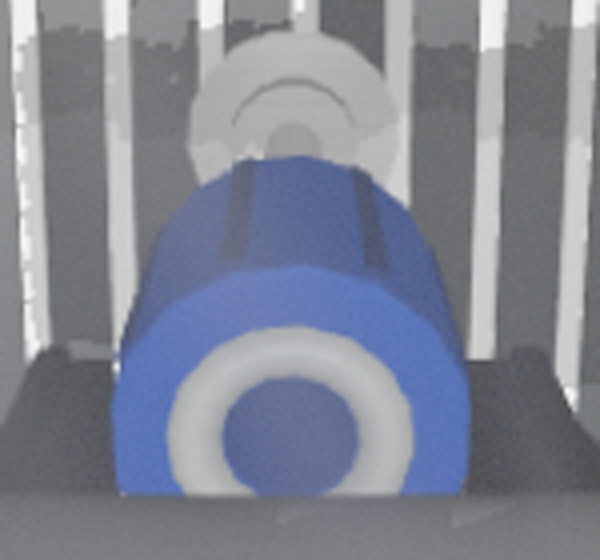

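View pics/s7.png

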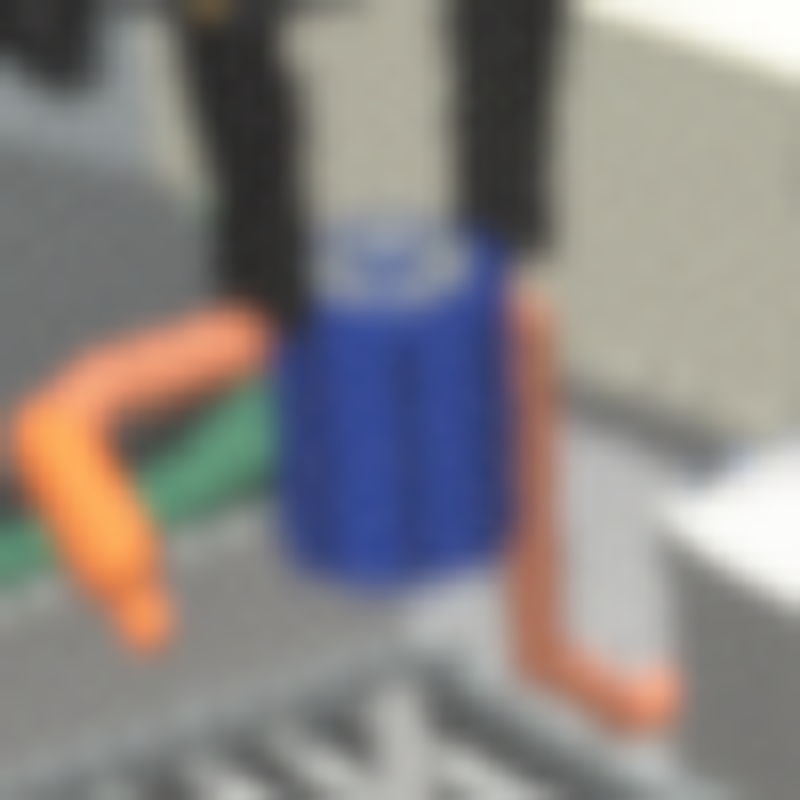

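View pics/sc7.png

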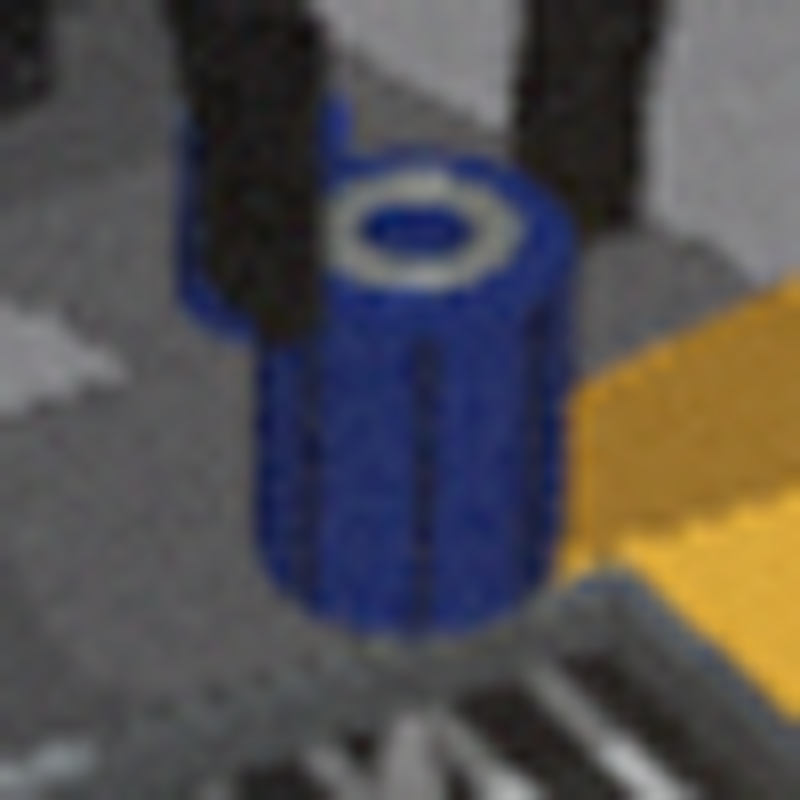

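```bash
python3 - <<'E'
from h import *
from scipy.optimize import least_squares
a=cap("scene"); b=cap("side")
S=lambda x,y:np.array((318+(x+.5)/16-.5,190+(y+.5)/16-.5)); D=lambda x,y:np.array((268+(x+.5)/16-.5,175+(y+.5)/16-.5))
top=tri([(a,S(420,230)),(b,D(390,258))]); print("bore",top)
ang=np.linspace(0,2*np.pi,720)
def low(c,p): 
    q=proj(c,np.c_[p[0]+.022*np.cos(ang),p[1]+.022*np.sin(ang),0*ang+p[2]]); return q[:,1].max()
# bottom centre: assume axis from top with tilt along grinder-x/y
gx=np.array([.983,-.184,0]);gy=np.array([.184,.983,0])
def edges(c,p):
    q=proj(c,np.c_[p[0]+.022*np.cos(ang),p[1]+.022*np.sin(ang),0*ang+p[2]]); return q[:,0].min(),q[:,0].max()
def res(p):
    r=[low(a,p)-S(0,635)[1],low(b,p)-D(0,587)[1]]
    return np.r_[r,[np.mean(edges(a,p))-S(410,0)[0],np.mean(edges(b,p))-D(397,0)[0]]]
s=least_squares(res,[.585,-.015,.218]); print("bottom",s.x,res(s.x)); d=top[0]-s.x; print("axis",d,np.linalg.norm(d),"tilt along gx,gy deg",np.degrees(d@gx/.055),np.degrees(d@gy/.055))
tip=np.array([.585,-.0134,.19])
for n,q in(("bore",top[0]),("bottom",s.x)): e=tip-q; print(n,"->tip gx",e@gx,"gy",e@gy)
E
```

```text
bore (array([ 0.58541632, -0.01550724,  0.2747457 ]), [np.float64(0.0004726301312356309), np.float64(0.00047263013123589203)])
bottom [ 0.58491919 -0.01443461  0.22040509] [ 0.00228369 -0.00375608  0.04372751  0.05593815]
axis [ 0.00049714 -0.00107263  0.05434061] 0.054353465003426416 tilt along gx,gy deg 0.71468653107287 -1.003112545860964
bore ->tip gx -0.0007969786627893584 gy 0.0019948129757564556
bottom ->tip gx -0.00011092884301104967 gy 0.0010318940576229513
```

Drum is upright and about 1 mm from the tip axis. I'll lower it over the tip and check.

Emit:
{"fn": "play_rows", "kwargs": {
  "rows": [
    [[0.008,0,0,0,0,0,0.03],[0.016,0,0,0,0,0,0.03],[0.022,0,0,0,0,0,0.03],[0.028,0,0,0,0,0,0.03],[0.033,0,0,0,0,0,0.03],[0.038,0,0,0,0,0,0.03],[0.042,0,0,0,0,0,0.03],[0.046,0,0,0,0,0,0.03],[0.046,0,0,0,0,0,0.03]]
  ]
}}

```text
time_s: 10.2
position: [0.5855, -0.0149, 0.1886]
tcp_rot: [[-0.001, -0.983, 0.186], [0.0, 0.186, 0.983], [-1.0, 0.001, 0.0]]
force: [0.1, 0.6, -2.2]
opening: 0.476
```

```bash
python3 - <<'E'
from h import *
st(); a=cap("scene"); b=cap("side"); w=cap("wrist"); st()
crop(a,"sc8",343,230,32,32,12); crop(b,"s8",293,215,32,32,12); 
im=w["pixels"][190:330,240:390,::-1]; im=np.clip((im/255.)**.6*255,0,255).astype(np.uint8); cv2.imwrite("pics/w8.png",cv2.resize(im,None,fx=4,fy=4,interpolation=cv2.INTER_CUBIC))
E
```

```text
t 10.2 pos [ 0.5855 -0.0149  0.1886] ang 79.31 xz [-9.e-04  3.e-04 -1.e+00] f [ 0.13  0.64 -2.17] m [ 0.12 -0.21 -0.02] op 41.4 q [-12.4  27.1  87.8   0.   65.2 -91.7]
t 10.35 pos [ 0.586  -0.015   0.1895] ang 79.31 xz [ 5.e-04 -1.e-04 -1.e+00] f [ 0.29  0.33 -1.32] m [ 0.1  -0.14 -0.01] op 41.4 q [-12.4  27.1  87.7   0.   65.2 -91.7]
```

View pics/sc8.png

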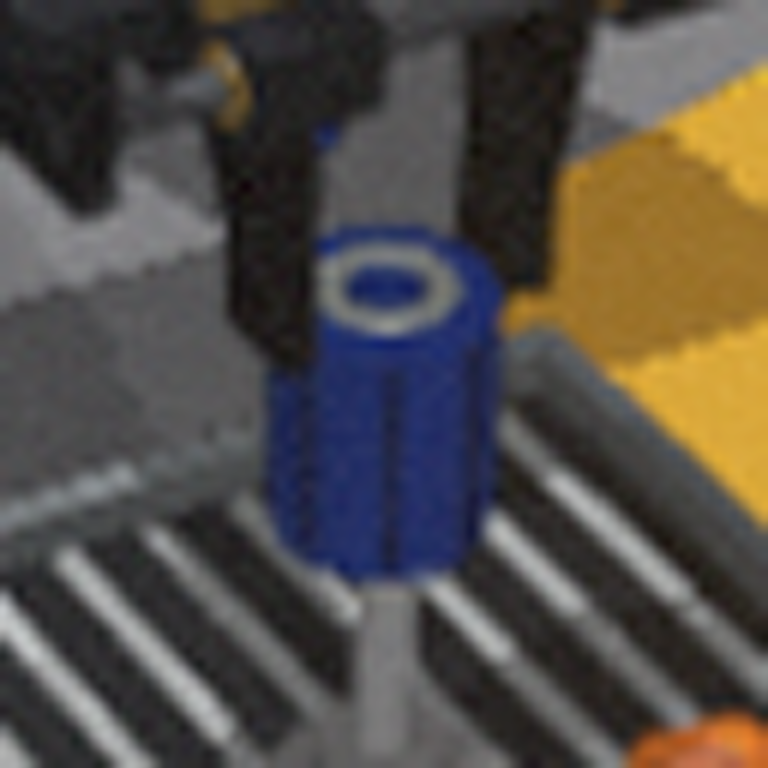

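View pics/s8.png

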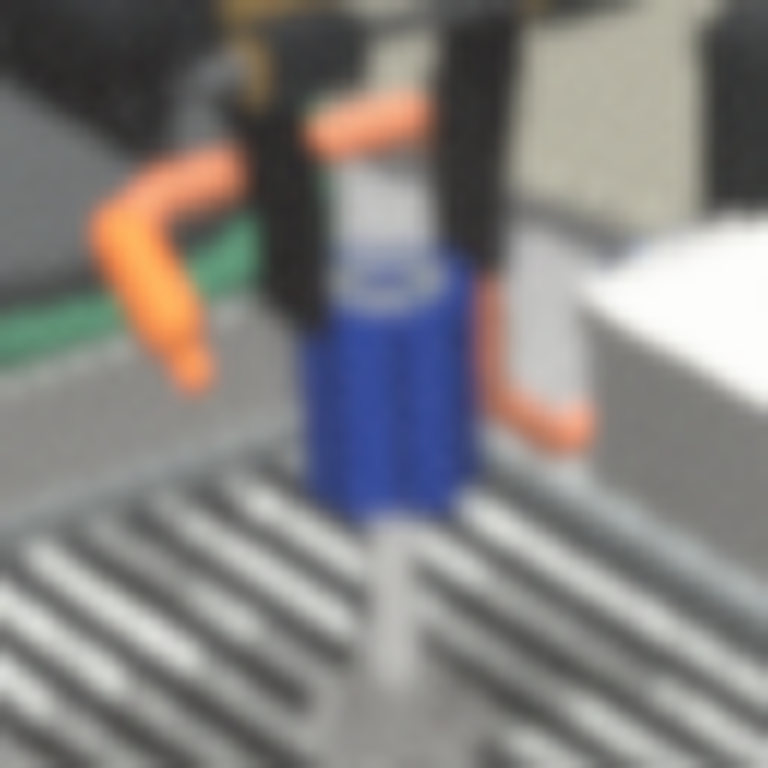

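View pics/w8.png

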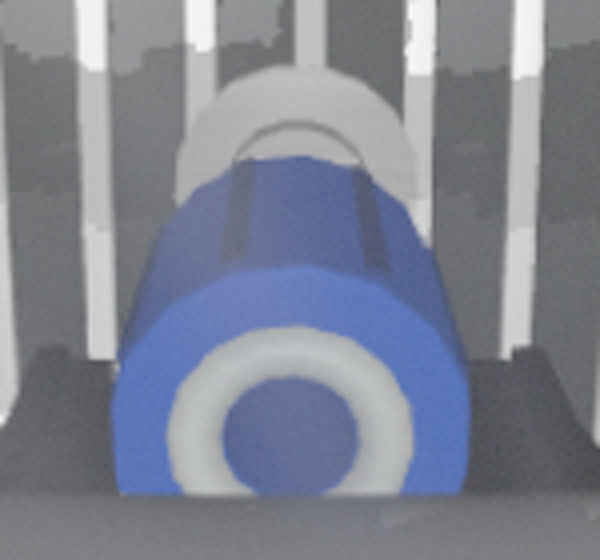

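Emit:
{"fn": "play_rows", "kwargs": {
  "rows": [
    [[0.006,0,0.001,0,0,0,0.03],[0.012,0,0.001,0,0,0,0.03],[0.018,0,0.001,0,0,0,0.03],[0.024,0,0.001,0,0,0,0.03],[0.03,0,0.001,0,0,0,0.03],[0.036,0,0.001,0,0,0,0.03],[0.041,0,0.001,0,0,0,0.03],[0.045,0,0.001,0,0,0,0.03],[0.048,0,0.001,0,0,0,0.03]]
  ]
}}

```text
time_s: 11.25
position: [0.5859, -0.014, 0.1408]
tcp_rot: [[-0.0, -0.983, 0.185], [0.0, 0.185, 0.983], [-1.0, 0.0, 0.0]]
force: [-0.8, 0.5, -2.0]
opening: 0.485
```

```bash
python3 - <<'E'
from h import *
st(); a=cap("scene"); b=cap("side");w=cap("wrist"); st()
crop(a,"sc9",343,240,32,32,12); crop(b,"s9",293,225,32,32,12); 
im=w["pixels"][190:330,240:390,::-1]; im=np.clip((im/255.)**.6*255,0,255).astype(np.uint8); cv2.imwrite("pics/w9.png",cv2.resize(im,None,fx=4,fy=4,interpolation=cv2.INTER_CUBIC))
E
```

```text
t 11.25 pos [ 0.5859 -0.014   0.1408] ang 79.32 xz [-3.e-04  1.e-04 -1.e+00] f [-0.76  0.51 -1.98] m [ 0.11 -0.11 -0.03] op 42.2 q [-12.3  30.5  90.5   0.   59.1 -91.6]
t 11.4 pos [ 0.5859 -0.014   0.1411] ang 79.31 xz [-2.e-04  1.e-04 -1.e+00] f [-0.29 -0.58 -1.82] m [ 0.09 -0.13 -0.06] op 41.8 q [-12.3  30.5  90.4   0.   59.1 -91.6]
```

View pics/sc9.png

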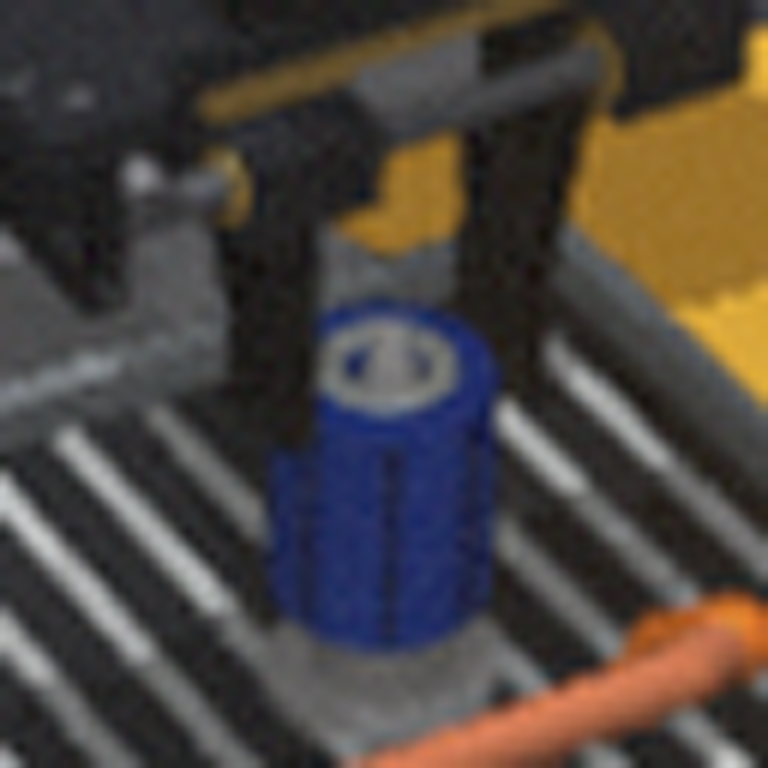

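View pics/w9.png

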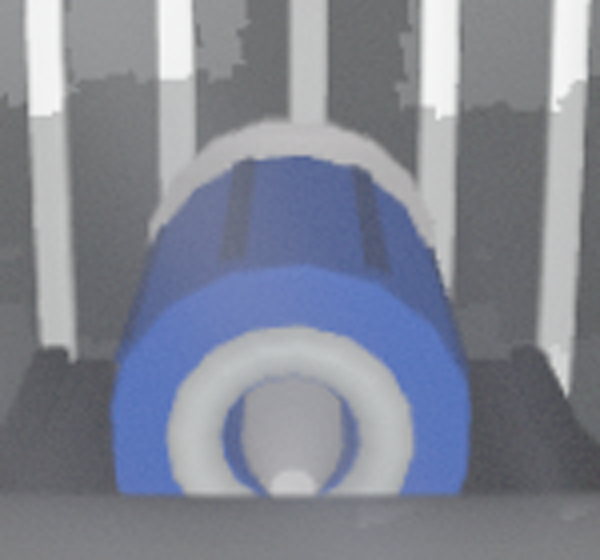

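Emit:
{"fn": "play_rows", "kwargs": {
  "rows": [
    [[0.002,0,0,0,0,0,0.03],[0.004,0,0,0,0,0,0.03],[0.005,0,0,0,0,0,0.03],[0.006,0,0,0,0,0,0.03],[0.007,0,0,0,0,0,0.03],[0.007,0,0,0,0,0,0.03]]
  ]
}}

```text
time_s: 12.0
position: [0.5861, -0.0141, 0.1343]
tcp_rot: [[0.0, -0.983, 0.185], [-0.0, 0.185, 0.983], [-1.0, -0.0, 0.0]]
force: [0.3, 0.1, -1.5]
opening: 0.478
```

```bash
python3 - <<'E'
from h import *
st(); a=cap("scene"); b=cap("side"); st(); 
crop(a,"sc10",343,240,32,32,12); crop(b,"s10",293,225,32,32,12); 
E
```

```text
t 12.0 pos [ 0.5861 -0.0141  0.1343] ang 79.31 xz [ 2.e-04 -0.e+00 -1.e+00] f [ 0.26  0.1  -1.48] m [ 0.13 -0.16  0.04] op 41.5 q [-12.3  31.   90.8   0.   58.2 -91.6]
t 12.1 pos [ 0.586  -0.014   0.1343] ang 79.31 xz [ 0. -0. -1.] f [ 0.29 -0.18 -1.9 ] m [ 0.09 -0.12  0.01] op 42.0 q [-12.3  31.   90.8  -0.   58.2 -91.6]
```

View pics/s10.png

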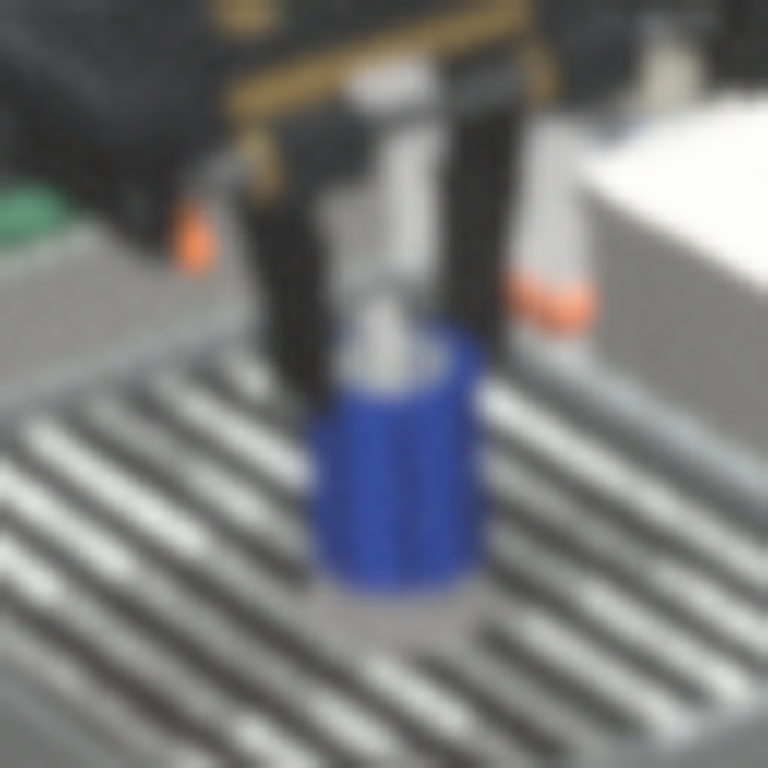

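Force still shows the drum's weight, so no contact yet. I'll creep on down.

Emit:
{"fn": "play_rows", "kwargs": {
  "rows": [
    [[0.001,0,0,0,0,0,0.03],[0.001,0,0,0,0,0,0.03],[0.002,0,0,0,0,0,0.03],[0.002,0,0,0,0,0,0.03]]
  ]
}}

```text
time_s: 12.5
position: [0.5866, -0.0141, 0.1341]
tcp_rot: [[0.002, -0.983, 0.185], [-0.001, 0.185, 0.983], [-1.0, -0.002, -0.0]]
force: [-2.9, 0.5, 9.2]
opening: 0.477
```

Emit:
{"fn": "play_rows", "kwargs": {
  "rows": [
    [[0.0005,0,0,0,0,0,0.03],[0.001,0,0,0,0,0,0.03],[0.001,0,0,0,0,0,0.03]]
  ]
}}

```text
time_s: 12.8
position: [0.5868, -0.0142, 0.1341]
tcp_rot: [[0.003, -0.983, 0.185], [-0.001, 0.185, 0.983], [-1.0, -0.003, -0.0]]
force: [-2.4, 0.6, 13.9]
opening: 0.48
```

Emit:
{"fn": "play_rows", "kwargs": {
  "rows": [
    [[-0.001,0,0,0,0,0,0.03],[-0.002,0,0,0,0,0,0.03],[-0.003,0,0,0,0,0,0.03],[-0.003,0,0,0,0,0,0.03]]
  ]
}}

```text
time_s: 13.2
position: [0.5861, -0.014, 0.1342]
tcp_rot: [[0.0, -0.983, 0.185], [-0.0, 0.185, 0.983], [-1.0, -0.0, 0.0]]
force: [-0.9, 0.8, 2.6]
opening: 0.48
```

```bash
python3 - <<'E'
from h import *
st()
E
```

```text
t 13.2 pos [ 0.5861 -0.014   0.1342] ang 79.31 xz [ 2.e-04 -0.e+00 -1.e+00] f [-0.89  0.81  2.57] m [ 0.13 -0.02  0.02] op 41.8 q [-12.3  31.   90.8   0.   58.2 -91.6]
```

Force is nearly nil and the drum is on the collar. Releasing.

Emit:
{"fn": "play_rows", "kwargs": {
  "rows": [
    [[0,0,0,0,0,0,0.05],[0,0,0,0,0,0,0.06],[0,0,0,0,0,0,0.07],[0,0,0,0,0,0,0.075],[0,0,0,0,0,0,0.075],[0,0,0,0,0,0,0.075],[0,0,0,0,0,0,0.075]]
  ]
}}

```text
time_s: 13.9
position: [0.586, -0.014, 0.1342]
tcp_rot: [[-0.0, -0.983, 0.185], [0.0, 0.185, 0.983], [-1.0, 0.0, -0.0]]
force: [-0.6, -0.3, 0.1]
opening: 0.858
```

```bash
python3 - <<'E'
from h import *
st(); a=cap("scene"); b=cap("side"); w=cap("wrist"); st(); 
crop(a,"sc11",343,240,32,32,12); crop(b,"s11",293,225,32,32,12); save(w,"w11")
E
```

```text
t 13.9 pos [ 0.586  -0.014   0.1342] ang 79.31 xz [-0.  0. -1.] f [-0.56 -0.34  0.14] m [ 0.08 -0.18  0.06] op 74.6 q [-12.3  31.   90.8  -0.   58.2 -91.6]
t 14.05 pos [ 0.586  -0.014   0.1343] ang 79.31 xz [ 1.e-04 -0.e+00 -1.e+00] f [-0.2   0.63  0.66] m [ 0.06 -0.14  0.01] op 75.1 q [-12.3  31.   90.8   0.   58.2 -91.6]
```

View pics/sc11.png

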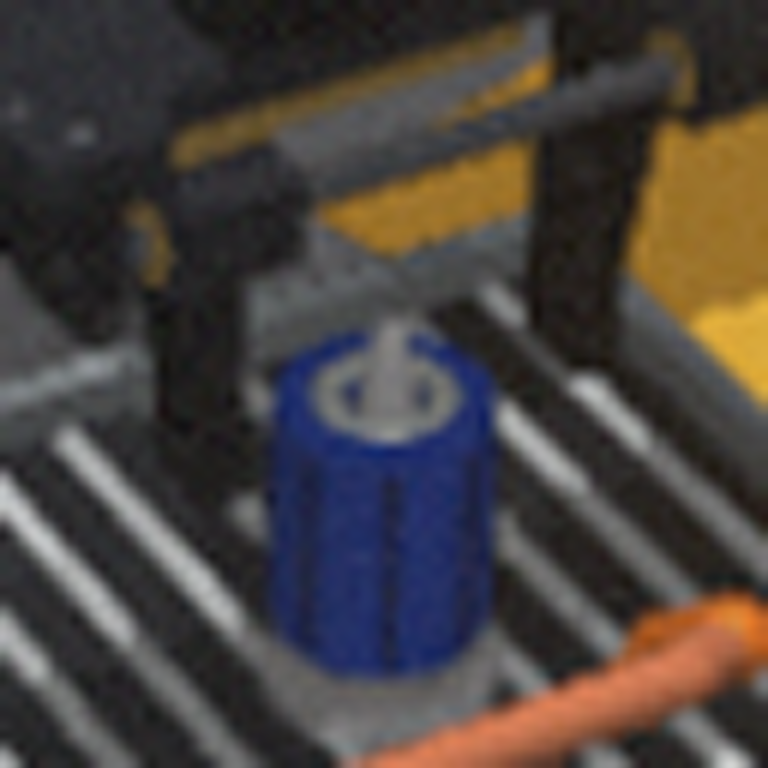

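View pics/w11.png

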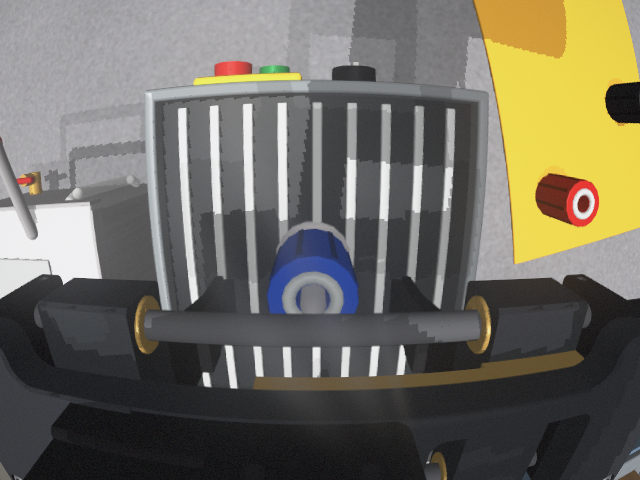

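Emit:
{"fn": "play_rows", "kwargs": {
  "rows": [
    [[-0.015,0,0,0,0,0,0.075],[-0.04,0,0,0,0,0,0.075],[-0.08,0,0,0,0,0,0.075],[-0.12,0,0,0,0,0,0.075],[-0.16,0,0,0,0,0,0.075],[-0.18,0,0,0,0,0,0.075],[-0.18,0.014,-0.036,8,0,0,0.06],[-0.18,0.028,-0.073,16,0,0,0.05],[-0.18,0.042,-0.11,24,0,0,0.045],[-0.18,0.056,-0.147,32,0,0,0.045],[-0.18,0.07,-0.183,40,0,0,0.045],[-0.18,0.084,-0.219,48,0,0,0.045]]
  ]
}}

```text
time_s: 15.25
position: [0.4617, -0.2147, 0.3144]
tcp_rot: [[0.0, -0.515, 0.857], [-0.0, 0.857, 0.515], [-1.0, -0.0, 0.0]]
force: [0.1, 0.5, -0.3]
opening: 0.53
```

Emit:
{"fn": "play_rows", "kwargs": {
  "rows": [
    [[0,0,0,8,0,0,0.045],[0,0,0,16,0,0,0.045],[0,0,0,24,0,0,0.045],[0,0,0,32,0,0,0.045],[0,0,0,40,0,0,0.045],[0,0,0,42,0,0,0.045],[0,0,0,42,0,0,0.045]]
  ]
}}

```text
time_s: 15.95
position: [0.4626, -0.2136, 0.3143]
tcp_rot: [[-0.0, 0.185, 0.983], [-0.0, 0.983, -0.185], [-1.0, -0.0, -0.0]]
force: [-0.4, -0.0, 0.0]
opening: 0.515
```

```bash
python3 - <<'E'
from h import *
st(); a=cap("scene"); w=cap("wrist"); save(w,"w12"); save(a,"sc12"); st()
for n in("scene","wrist"):
  for r in trace(n,"drum_blue")[:2]: print(n,r["at"],r["p"])
E
```

```text
t 15.95 pos [ 0.4626 -0.2136  0.3143] ang -10.68 xz [-0. -0. -1.] f [-0.41 -0.03  0.05] m [-0.03 -0.11  0.07] op 44.8 q [-37.4  13.5  88.2  -0.   78.3 -26.7]
t 16.05 pos [ 0.4627 -0.2136  0.3143] ang -10.64 xz [-0.  0. -1.] f [ 0.69 -0.51 -0.17] m [-0.03 -0.09  0.01] op 44.6 q [-37.4  13.5  88.2   0.   78.3 -26.7]
scene [341.8, 249.1] 0.65
scene [332.8, 203.8] 0.46
wrist [402.9, 204.1] 0.73
wrist [394.9, 11.7] 0.71
```

View pics/w12.png

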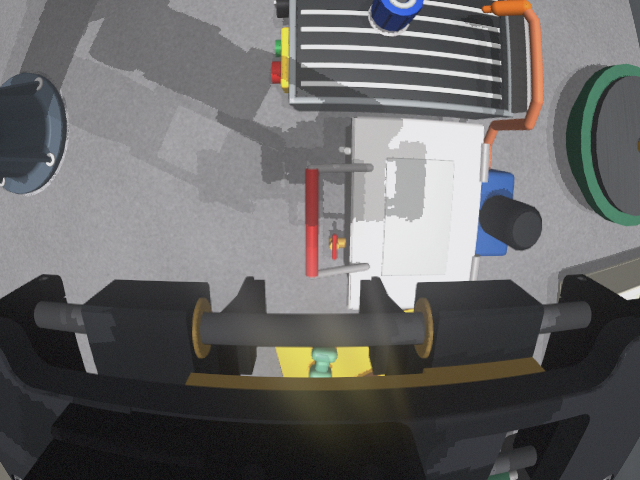

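View pics/sc12.png

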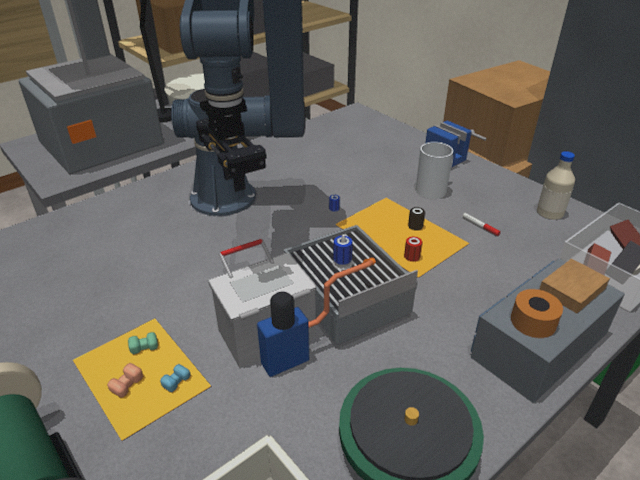

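```bash
python3 - <<'E'
from h import *
w=cap("wrist"); a=cap("scene"); s=st()
hsv=cv2.cvtColor(w["pixels"],cv2.COLOR_RGB2HSV); m=((hsv[...,0]<8)|(hsv[...,0]>172))&(hsv[...,1]>130); m[:, :300]=0; m[:,325:]=0; m[:150]=0; m[285:]=0
ys,xs=np.where(m); print(ys.min(),ys.max(),[(r,xs[ys==r].min(),xs[ys==r].max()) for r in (175,200,222,250,270)])
for r in (172,222,271): print(onz(w,(xs[abs(ys-r)<3].mean(),r),.183))
e1=onz(w,(xs[ys<175].mean(),ys.min()),.18);e2=onz(w,(xs[ys>270].mean(),ys.max()),.18); d=e1-e2; print("mid",(e1+e2)/2,"len",np.linalg.norm(d),"yaw",np.degrees(np.arctan2(-d[0],d[1])))
hsv=cv2.cvtColor(a["pixels"],cv2.COLOR_RGB2HSV); m=((hsv[...,0]<8)|(hsv[...,0]>172))&(hsv[...,1]>130); m[:235]=0;m[260:]=0;m[:,:210]=0;m[:,275:]=0
ys,xs=np.where(m); e1=onz(a,(xs.max(),ys[xs==xs.max()].mean()),.18); e2=onz(a,(xs.min(),ys[xs==xs.min()].mean()),.18); d=e1-e2; print("scene mid",(e1+e2)/2,onz(a,(xs.mean(),ys.mean()),.18),np.linalg.norm(d),np.degrees(np.arctan2(-d[0],d[1])))
E
```

```text
t 16.25 pos [ 0.4628 -0.2136  0.3143] ang -10.66 xz [ 0. -0. -1.] f [ 0.56 -0.06 -0.24] m [-0.08 -0.03  0.  ] op 45.1 q [-37.4  13.5  88.2  -0.   78.3 -26.7]
169 275 [(175, np.int64(306), np.int64(317)), (200, np.int64(306), np.int64(317)), (222, np.int64(307), np.int64(317)), (250, np.int64(307), np.int64(317)), (270, np.int64(308), np.int64(316))]
[ 0.46946807 -0.16910575  0.183     ]
[ 0.46140773 -0.21366629  0.183     ]
[ 0.45260514 -0.25987053  0.183     ]
mid [ 0.46061434 -0.21577356  0.18      ] len 0.09990664584826141 yaw -10.565865825400799
scene mid [ 0.4605159  -0.21391602  0.18      ] [ 0.46150791 -0.21622826  0.18      ] 0.0970647468068048 -12.727612125091406
```

Emit:
{"fn": "play_rows", "kwargs": {
  "rows": [
    [[0.03,0,-0.0015,0,0,0,0.045],[0.06,-0.001,-0.0015,0,0,0,0.045],[0.09,-0.001,-0.0015,0,0,0,0.045],[0.11,-0.001,-0.0015,0,0,0,0.045],[0.13,-0.001,-0.0015,0,0,0,0.045],[0.145,-0.001,-0.0015,0,0,0,0.045],[0.153,-0.001,-0.0015,0,0,0,0.045],[0.153,-0.001,-0.0015,0,0,0,0.045]]
  ]
}}

```text
time_s: 17.05
position: [0.4606, -0.214, 0.1604]
tcp_rot: [[-0.002, 0.185, 0.983], [0.001, 0.983, -0.185], [-1.0, 0.001, -0.002]]
force: [0.8, -0.4, 1.1]
opening: 0.515
```

```bash
python3 - <<'E'
from h import *
st(); a=cap("scene"); w=cap("wrist"); b=cap("side"); save(w,"w13"); crop(a,"sc13",250,245,45,40,9); crop(b,"s13",350,205,45,40,9)
E
```

```text
t 17.05 pos [ 0.4606 -0.214   0.1604] ang -10.68 xz [-0.0018  0.0014 -1.    ] f [ 0.79 -0.39  1.12] m [-0.02 -0.06  0.04] op 44.8 q [-37.5  23.5 100.3  -0.   56.4 -26.9]
```

View pics/sc13.png

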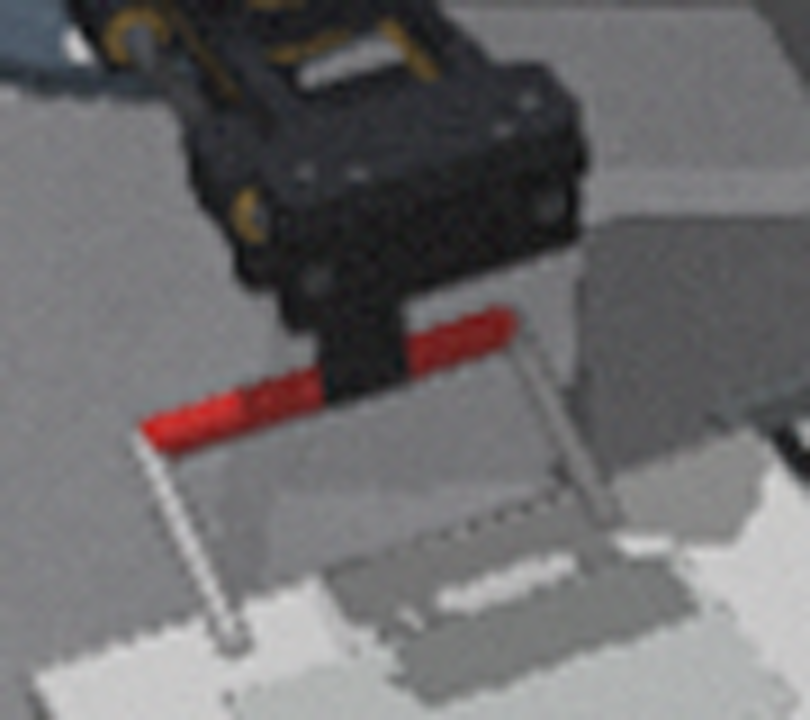

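View pics/w13.png

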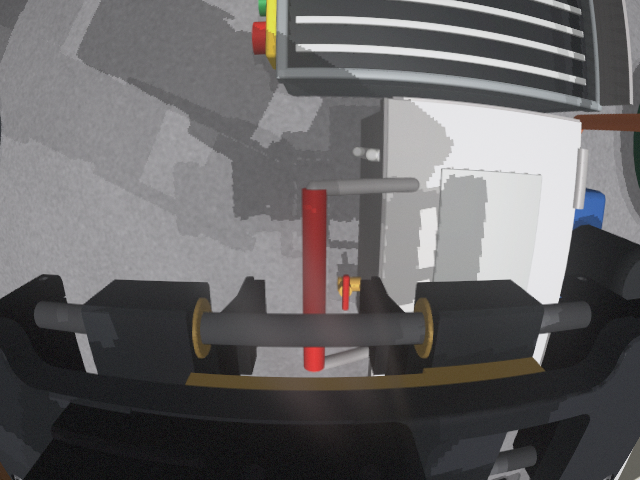

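Emit:
{"fn": "play_rows", "kwargs": {
  "rows": [
    [[0,0,0,0,0,0,0.03],[0,0,0,0,0,0,0.02],[0,0,0,0,0,0,0.02],[0,0,0,0,0,0,0.02]]
  ]
}}

```text
time_s: 17.6
position: [0.4613, -0.2144, 0.1615]
tcp_rot: [[0.0, 0.185, 0.983], [-0.0, 0.983, -0.185], [-1.0, -0.0, 0.0]]
force: [0.4, -1.4, 1.4]
opening: 0.263
```

```bash
python3 - <<'E'
from h import *
st(); a=cap("scene"); w=cap("wrist"); b=cap("side"); save(w,"w14"); crop(a,"sc14",250,245,45,40,9); crop(b,"s14",350,205,45,40,9)
E
```

```text
t 17.6 pos [ 0.4613 -0.2144  0.1615] ang -10.69 xz [ 4.e-04 -3.e-04 -1.e+00] f [ 0.42 -1.4   1.4 ] m [-0.01 -0.1   0.  ] op 22.9 q [-37.5  23.4 100.2   0.   56.4 -26.9]
```

View pics/sc14.png

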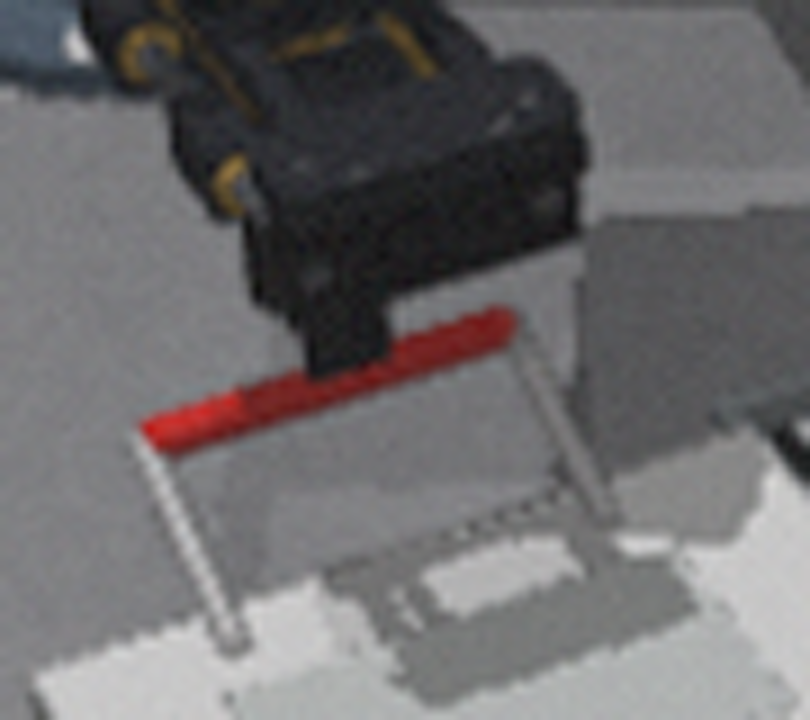

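View pics/s14.png

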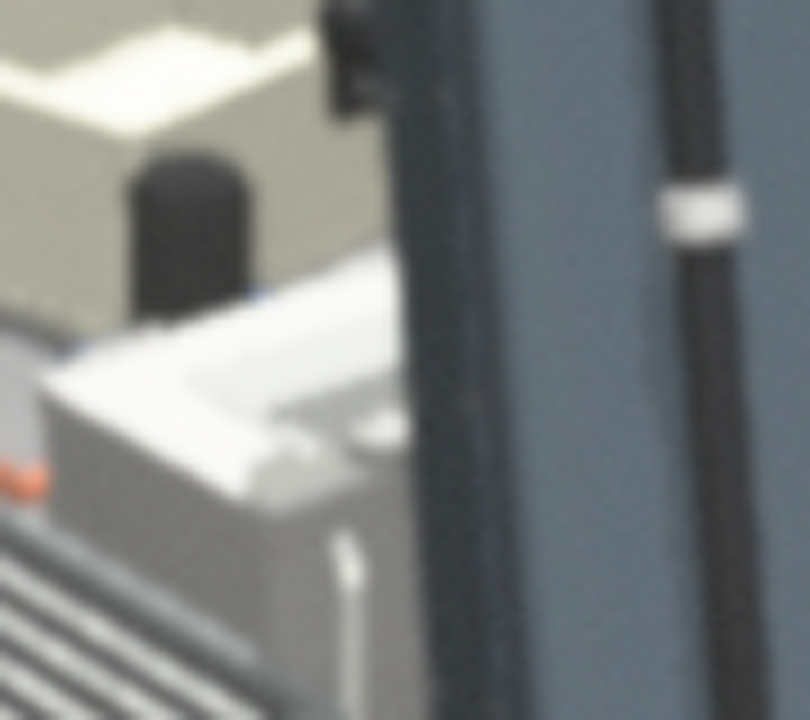

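```bash
python3 - <<'E'
from h import *
a=cap("scene"); s=st(); p=np.array(s["position"]); n=np.array([.983,-.185,0])
for off in (.012,.018,.024):
    o,d=ray(a,(205+348/9,205+374/9)); t=((p-o)@n+off)/(d@n); print(off,o+d*t-p)
E
```

```text
t 17.8 pos [ 0.4611 -0.2143  0.1613] ang -10.69 xz [ 0. -0. -1.] f [0.03 0.66 0.05] m [-0.07 -0.05  0.01] op 20.3 q [-37.5  23.4 100.3  -0.   56.4 -26.8]
0.012 [ 0.01208244 -0.00066467  0.02646638]
0.018 [ 0.01759474 -0.0038074   0.03133901]
0.024 [ 0.02310705 -0.00695012  0.03621163]
```

Emit:
{"fn": "play_rows", "kwargs": {
  "rows": [
    [[0,0,0,0,0,0,0.035],[0,0,0,0,0,0,0.035],[0.005,0,0,0,0,0,0.035],[0.01,0,0,0,0,0,0.035],[0.015,0,0,0,0,0,0.035],[0.02,0,0,0,0,0,0.035],[0.02,0,0,0,0,0,0.035]]
  ]
}}

```text
time_s: 18.5
position: [0.4605, -0.2139, 0.1403]
tcp_rot: [[-0.002, 0.186, 0.983], [0.001, 0.983, -0.186], [-1.0, 0.001, -0.002]]
force: [-0.5, -0.3, -0.4]
opening: 0.402
```

```bash
python3 - <<'E'
from h import *
st(); a=cap("scene"); w=cap("wrist"); save(w,"w15"); crop(a,"sc15",250,245,45,40,9)
E
```

```text
t 18.5 pos [ 0.4605 -0.2139  0.1403] ang -10.69 xz [-0.0017  0.0013 -1.    ] f [-0.49 -0.28 -0.36] m [-0.06 -0.02  0.  ] op 35.0 q [-37.5  25.2 101.5  -0.   53.5 -26.9]
```

View pics/sc15.png

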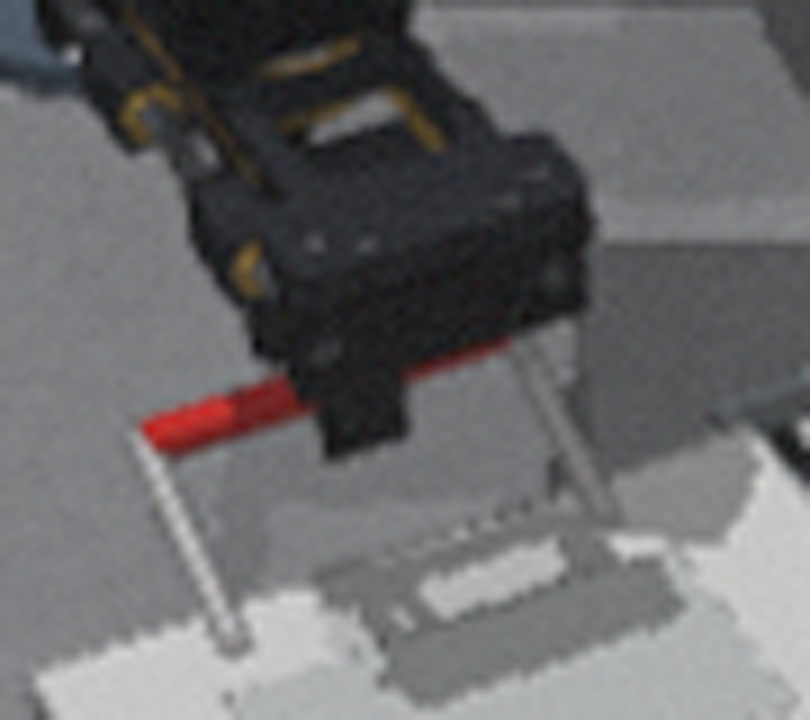

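View pics/w15.png

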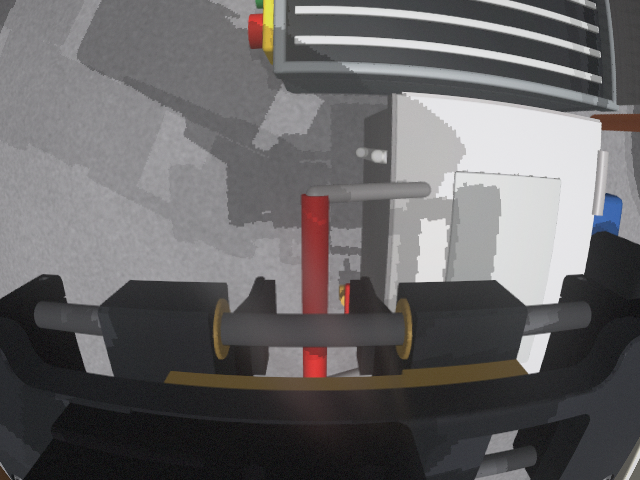

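Emit:
{"fn": "play_rows", "kwargs": {
  "rows": [
    [[0,0,0,0,0,0,0.0],[0,0,0,0,0,0,0.0],[0,0,0,0,0,0,0.0],[0,0,0,0,0,0,0.0],[0,0,0,0,0,0,0.0],[0,0,0,0,0,0,0.0]]
  ]
}}

```text
time_s: 19.2
position: [0.4619, -0.2146, 0.1415]
tcp_rot: [[0.002, 0.186, 0.983], [-0.001, 0.983, -0.186], [-1.0, -0.0, 0.002]]
force: [1.5, 0.2, -1.3]
opening: 0.127
```

```bash
python3 - <<'E'
from h import *
st(); a=cap("scene"); w=cap("wrist"); save(w,"w16"); crop(a,"sc16",250,245,45,40,9); st()
E
```

```text
t 19.2 pos [ 0.4619 -0.2146  0.1415] ang -10.7 xz [ 1.6e-03 -6.0e-04 -1.0e+00] f [ 1.45  0.16 -1.32] m [ 0.03 -0.51  0.02] op 11.0 q [-37.5  25.1 101.4   0.   53.4 -26.9]
t 19.3 pos [ 0.4619 -0.2146  0.1414] ang -10.7 xz [ 1.6e-03 -5.0e-04 -1.0e+00] f [ 2.45  1.03 -0.72] m [ 0.06 -0.6  -0.01] op 10.8 q [-37.5  25.1 101.4   0.   53.4 -26.9]
```

View pics/sc16.png

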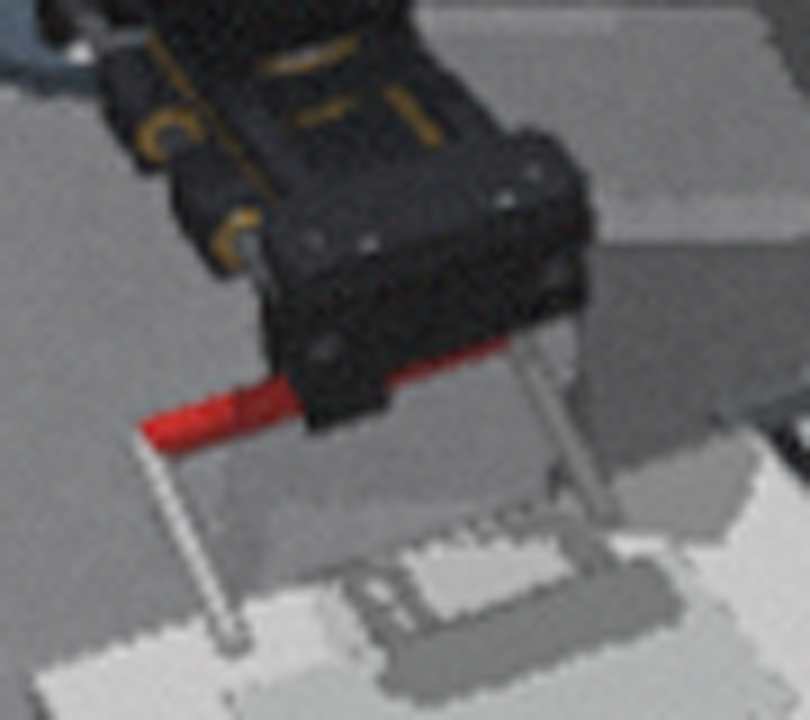

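View pics/w16.png

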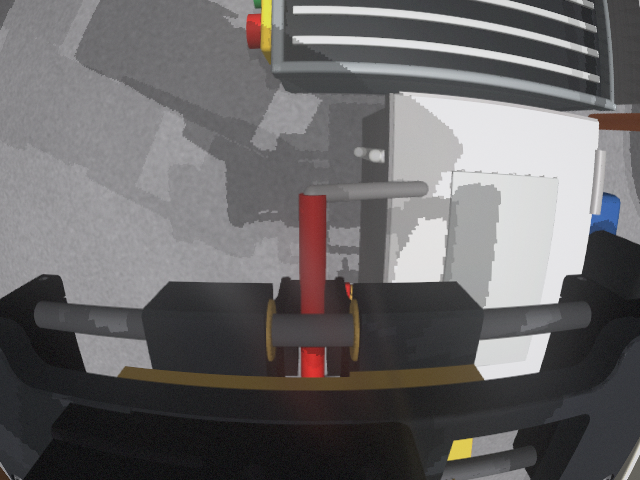

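Emit:
{"fn": "play_rows", "kwargs": {
  "rows": [
    [[-0.0076,0,0.0014,0,0,0,0.0],[-0.0151,0,0.0031,0,0,0,0.0],[-0.0226,0,0.0051,0,0,0,0.0],[-0.03,0,0.0075,0,0,0,0.0],[-0.0372,0,0.0102,0,0,0,0.0],[-0.0443,0,0.0132,0,0,0,0.0],[-0.0443,0,0.0132,0,0,0,0.0]]
  ]
}}

```text
time_s: 20.0
position: [0.4745, -0.217, 0.1864]
tcp_rot: [[0.001, 0.185, 0.983], [-0.001, 0.983, -0.185], [-1.0, -0.001, 0.001]]
force: [4.2, -0.8, -6.0]
opening: 0.123
```

```bash
python3 - <<'E'
from h import *
st(); a=cap("scene"); save(a,"sc17"); st()
E
```

```text
t 20.0 pos [ 0.4745 -0.217   0.1864] ang -10.67 xz [ 7.e-04 -7.e-04 -1.e+00] f [ 4.21 -0.81 -6.03] m [-0.19 -0.65 -0.05] op 10.7 q [-36.9  22.3  96.9  -0.   60.7 -26.2]
t 20.05 pos [ 0.4743 -0.217   0.1858] ang -10.67 xz [ 4.e-04 -6.e-04 -1.e+00] f [ 3.96 -1.67 -5.24] m [-0.26 -0.68 -0.03] op 11.1 q [-36.9  22.4  97.   -0.   60.6 -26.2]
```

View pics/sc17.png

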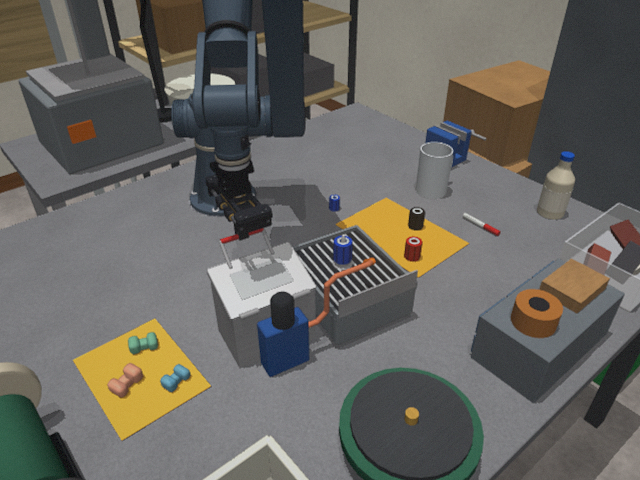

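Emit:
{"fn": "play_rows", "kwargs": {
  "rows": [
    [[-0.007,0,0.0033,0,0,0,0.0],[-0.0139,0,0.0069,0,0,0,0.0],[-0.0205,0,0.0108,0,0,0,0.0],[-0.027,0,0.015,0,0,0,0.0],[-0.0333,0,0.0195,0,0,0,0.0],[-0.0394,0,0.0242,0,0,0,0.0],[-0.0453,0,0.0292,0,0,0,0.0],[-0.051,0,0.0345,0,0,0,0.0],[-0.0564,0,0.04,0,0,0,0.0],[-0.0616,0,0.0457,0,0,0,0.0],[-0.0616,0,0.0457,0,0,0,0.0]]
  ]
}}

```text
time_s: 21.15
position: [0.5174, -0.225, 0.2489]
tcp_rot: [[-0.004, 0.185, 0.983], [0.0, 0.983, -0.185], [-1.0, -0.001, -0.004]]
force: [-6.8, -0.8, 4.3]
opening: 0.12
```

```bash
python3 - <<'E'
from h import *
st(); a=cap("scene"); crop(a,"sc18",255,245,60,55,7); w=cap("wrist"); save(w,"w18"); st()
E
```

```text
t 21.15 pos [ 0.5174 -0.225   0.2489] ang -10.66 xz [-4.1e-03  2.0e-04 -1.0e+00] f [-6.76 -0.82  4.27] m [-0.13  1.35 -0.  ] op 10.5 q [-34.8  21.8  86.4  -0.1  72.  -24.1]
t 21.25 pos [ 0.5169 -0.2249  0.2484] ang -10.66 xz [-4.8e-03  3.0e-04 -1.0e+00] f [-7.59 -0.57  3.05] m [-0.17  1.33 -0.01] op 10.4 q [-34.8  21.8  86.5  -0.2  72.  -24.1]
```

View pics/sc18.png

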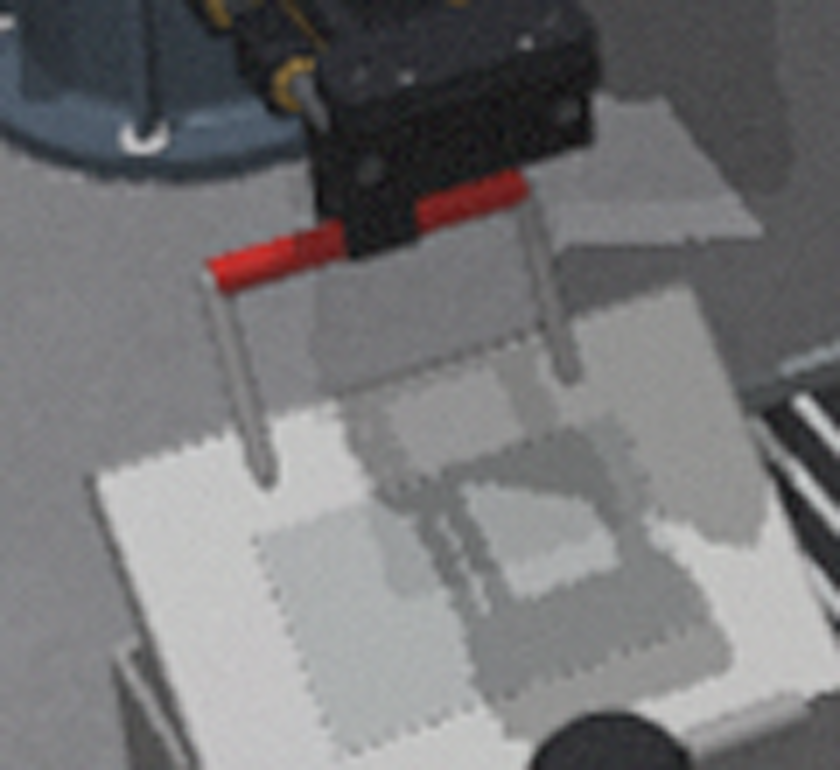

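View pics/w18.png

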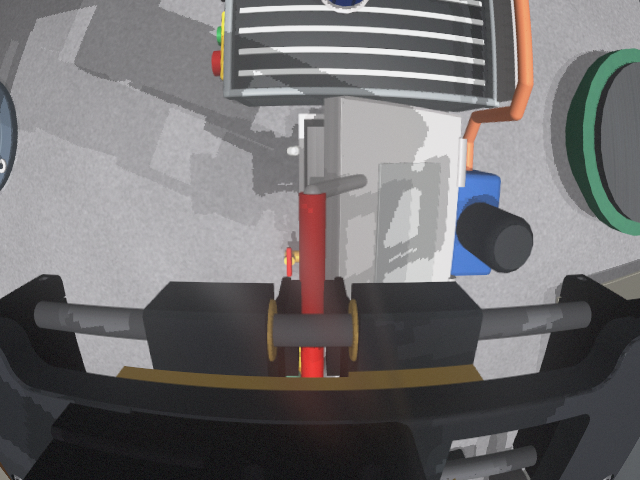

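Emit:
{"fn": "play_rows", "kwargs": {
  "rows": [
    [[-0.0057,0,0.0054,0,0,0,0.0],[-0.0112,0,0.0109,0,0,0,0.0],[-0.0157,0,0.0173,0,0,0,0.0],[-0.0199,0,0.024,0,0,0,0.0],[-0.0238,0,0.0309,0,0,0,0.0],[-0.0273,0,0.0377,0,0,0,0.0],[-0.0306,0,0.0449,0,0,0,0.0],[-0.0335,0,0.0521,0,0,0,0.0],[-0.0335,0,0.0521,0,0,0,0.0],[-0.0335,0,0.0521,0,0,0,0.0],[-0.0335,0,0.0521,0,0,0,0.0]]
  ]
}}

```text
time_s: 22.35
position: [0.5713, -0.2352, 0.2843]
tcp_rot: [[0.003, 0.185, 0.983], [-0.002, 0.983, -0.185], [-1.0, -0.001, 0.004]]
force: [-5.6, 0.3, 9.4]
opening: 0.097
```

```bash
python3 - <<'E'
from h import *
st(); a=cap("scene"); crop(a,"sc19",265,245,60,55,7); save(a,"sc19f"); b=cap("side"); save(b,"s19"); w=cap("wrist"); save(w,"w19"); s=st()
# expected positions for lid angles: bar ends and lid front corners, hinge from shut bar mid
yaw=np.radians(-10.6); gx=np.array([np.cos(yaw),np.sin(yaw),0]); gy=np.array([-np.sin(yaw),np.cos(yaw),0]); ez=np.array([0,0,1.])
H=np.array([.461,-.2153,.152])+.175*gx
for th in (50,55,60,65,70):
    t=np.radians(th); d=-np.cos(t)*gx+np.sin(t)*ez; n=np.sin(t)*gx+np.cos(t)*ez
    P=[H+.175*d+.028*n+k*.05*gy for k in(-1,1)]+[H+.135*d+.003*n+k*.098*gy for k in(-1,1)]
    print(th,"scene crop",np.round((proj(a,P)-[205,190])*7).astype(int).tolist(),"side",np.round(proj(b,P)).astype(int).tolist())
E
```

```text
t 22.35 pos [ 0.5713 -0.2352  0.2843] ang -10.67 xz [ 0.0034 -0.0021 -1.    ] f [-5.57  0.29  9.44] m [-0.01  0.92 -0.05] op 8.4 q [-32.7  24.4  76.3   0.   79.1 -22.1]
t 22.5 pos [ 0.5712 -0.2352  0.2843] ang -10.68 xz [ 0.0034 -0.0021 -1.    ] f [-5.34  0.31  9.44] m [ 0.06  0.87 -0.  ] op 8.3 q [-32.7  24.4  76.3   0.   79.1 -22.1]
50 scene crop [[164, 266], [480, 168], [33, 457], [639, 260]] side [[363, 160], [338, 167], [373, 169], [324, 185]]
55 scene crop [[179, 269], [499, 170], [41, 457], [653, 258]] side [[360, 156], [335, 164], [371, 167], [322, 182]]
60 scene crop [[196, 278], [519, 177], [51, 459], [668, 258]] side [[357, 153], [332, 161], [369, 164], [320, 179]]
65 scene crop [[214, 291], [541, 188], [62, 465], [684, 262]] side [[354, 150], [329, 158], [366, 161], [318, 176]]
70 scene crop [[234, 309], [564, 204], [74, 475], [701, 269]] side [[351, 148], [326, 155], [364, 159], [316, 174]]
```

View pics/sc19.png

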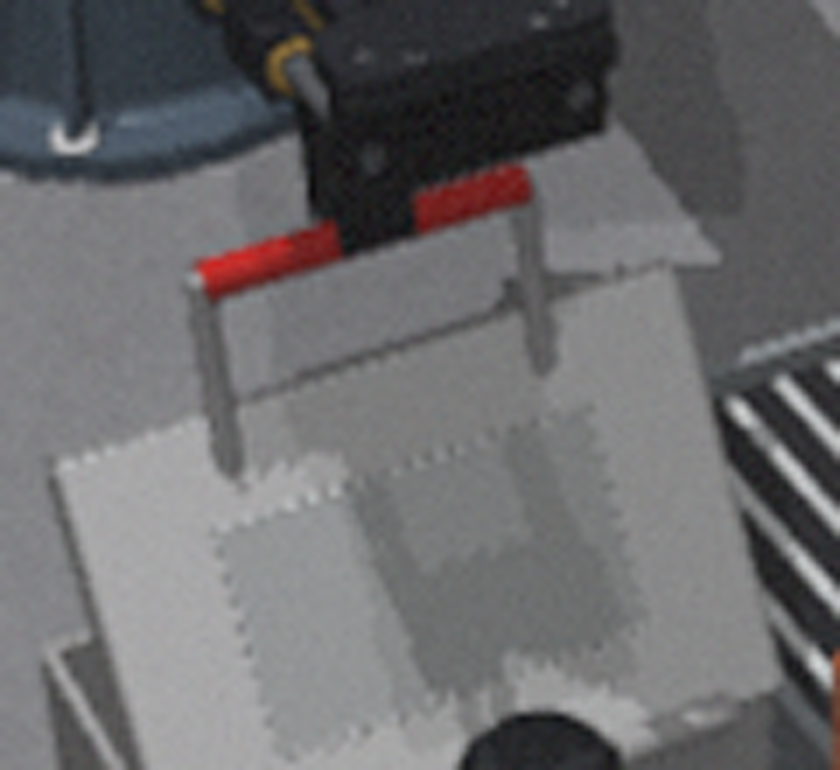

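View pics/s19.png

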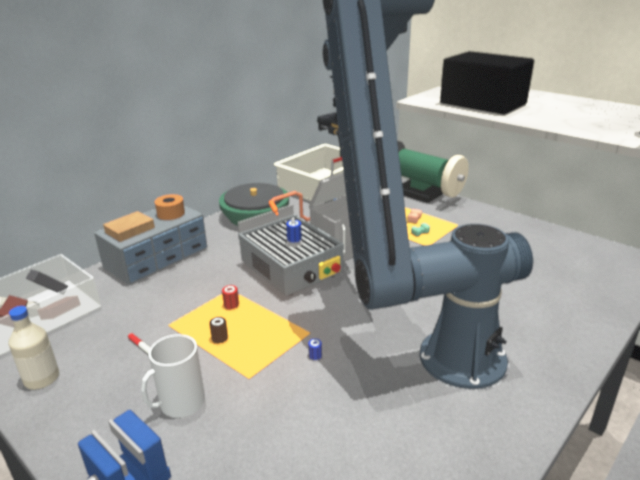

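View pics/w19.png

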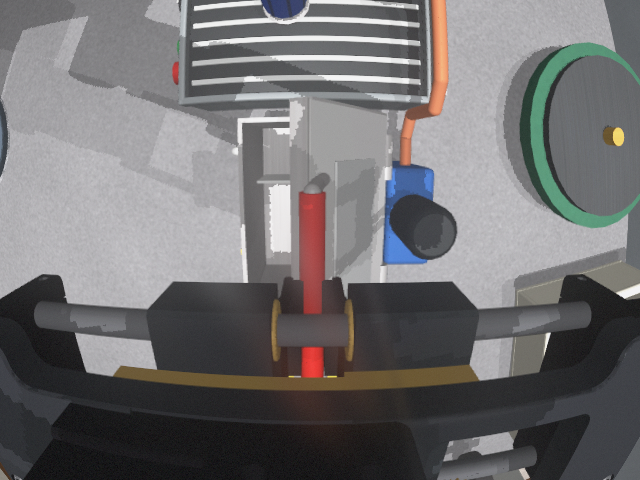

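```bash
python3 - <<'E'
from h import *
a=cap("scene"); st(); crop(a,"sc20",255,218,25,20,16)
E
```

```text
t 22.55 pos [ 0.5712 -0.2352  0.2843] ang -10.67 xz [ 0.0034 -0.0021 -1.    ] f [-5.51  0.53  9.25] m [-0.01  0.93 -0.02] op 8.3 q [-32.7  24.4  76.3   0.   79.1 -22.1]
```

View pics/sc20.png

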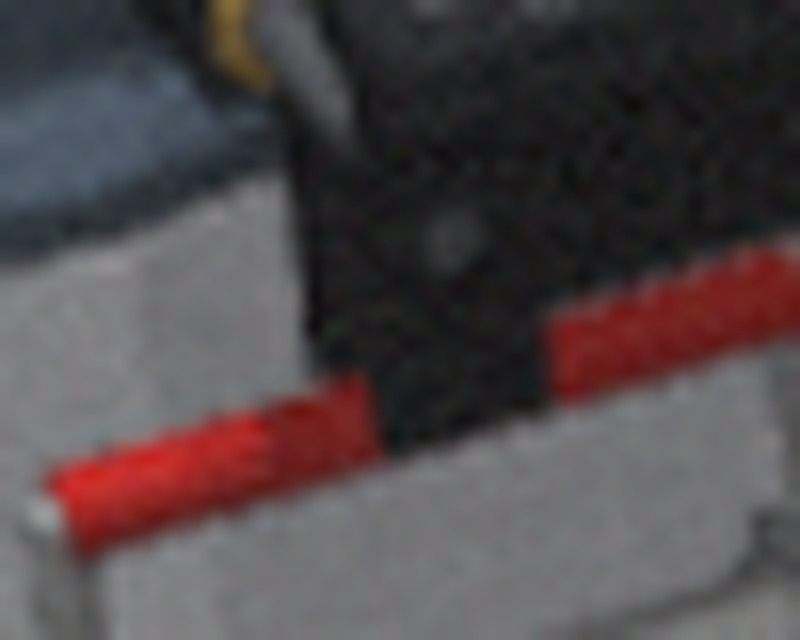

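Emit:
{"fn": "play_rows", "kwargs": {
  "rows": [
    [[0.003,0,0.0005,0,0,0,0.01],[0.007,0,0.0015,0,0,0,0.013],[0.01,0,0.002,0,0,0,0.014],[0.012,0,0.002,0,0,0,0.014],[0.012,0,0.002,0,0,0,0.005],[0.012,0,0.002,0,0,0,0.0],[0.012,0,0.002,0,0,0,0.0],[0.012,0,0.002,0,0,0,0.0]]
  ]
}}

```text
time_s: 23.35
position: [0.5724, -0.2347, 0.2684]
tcp_rot: [[0.0, 0.185, 0.983], [0.001, 0.983, -0.185], [-1.0, 0.001, -0.0]]
force: [-1.2, 2.9, 3.0]
opening: 0.124
```

```bash
python3 - <<'E'
from h import *
a=cap("scene"); st(); crop(a,"sc21",265,245,60,55,7);crop(a,"sc21b",255,218,25,20,16)
E
```

```text
t 23.4 pos [ 0.5724 -0.2348  0.2684] ang -10.68 xz [ 1.0e-04  1.2e-03 -1.0e+00] f [-1.05  2.14  1.87] m [0.32 0.14 0.04] op 10.8 q [-32.7  25.3  77.3   0.1  77.5 -22. ]
```

View pics/sc21.png

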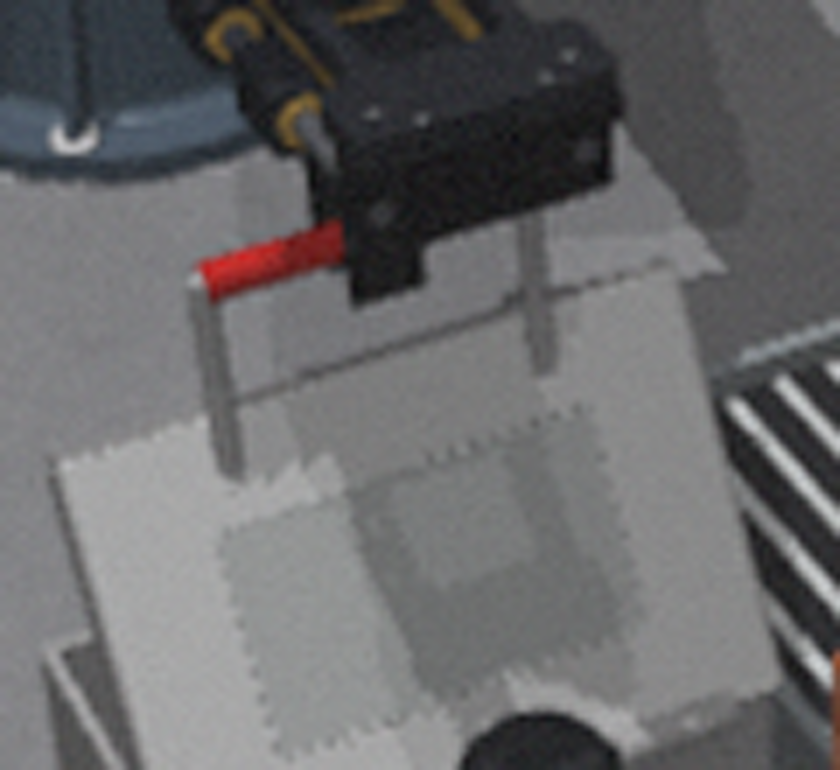

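Emit:
{"fn": "play_rows", "kwargs": {
  "rows": [
    [[0,0,0,0,0,0,0.0],[0,0,0,0,0,0,0.0],[0,0,0,0,0,0,0.0],[0,0,0,0,0,0,0.0],[0,0,0,0,0,0,0.0]]
  ]
}}

```text
time_s: 23.9
position: [0.5722, -0.2348, 0.2684]
tcp_rot: [[-0.0, 0.185, 0.983], [0.001, 0.983, -0.185], [-1.0, 0.001, -0.0]]
force: [-0.3, 3.6, -0.5]
opening: 0.128
```

```bash
python3 - <<'E'
from h import *
a=cap("scene"); b=cap("side"); st(); save(a,"sc22"); crop(b,"s22",305,215,60,50,7)
for t in ["drum_black","drum_red","glass_green","jug","marker"]:
    r=trace("scene",t); print(t,r[0]["at"] if r else None)
st()
E
```

```text
t 24.0 pos [ 0.5722 -0.2348  0.2684] ang -10.68 xz [-1.0e-04  1.1e-03 -1.0e+00] f [-1.51  4.07 -0.03] m [ 0.7  -0.03 -0.  ] op 10.9 q [-32.7  25.3  77.3   0.   77.5 -22. ]
drum_black [415.9, 220.2]
drum_red [414.1, 250.8]
glass_green [142.8, 344.7]
jug [435.3, 168.4]
marker [480.5, 225.8]
t 24.25 pos [ 0.5722 -0.2348  0.2684] ang -10.68 xz [-1.0e-04  1.1e-03 -1.0e+00] f [-0.34  5.31 -0.24] m [ 0.84 -0.06 -0.04] op 10.6 q [-32.7  25.3  77.3   0.   77.5 -22. ]
```

View pics/sc22.png

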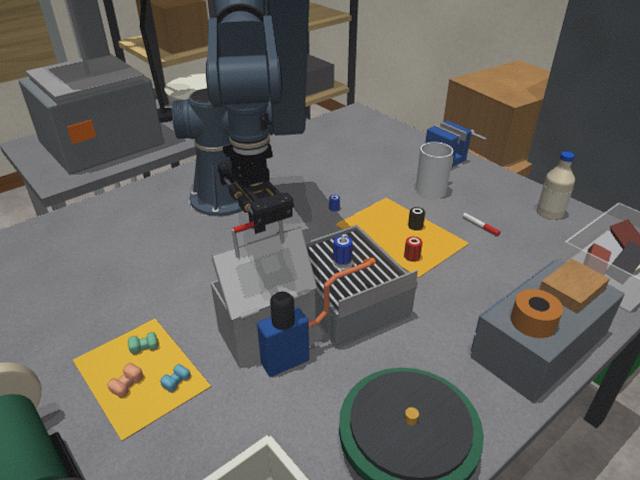

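View pics/s22.png

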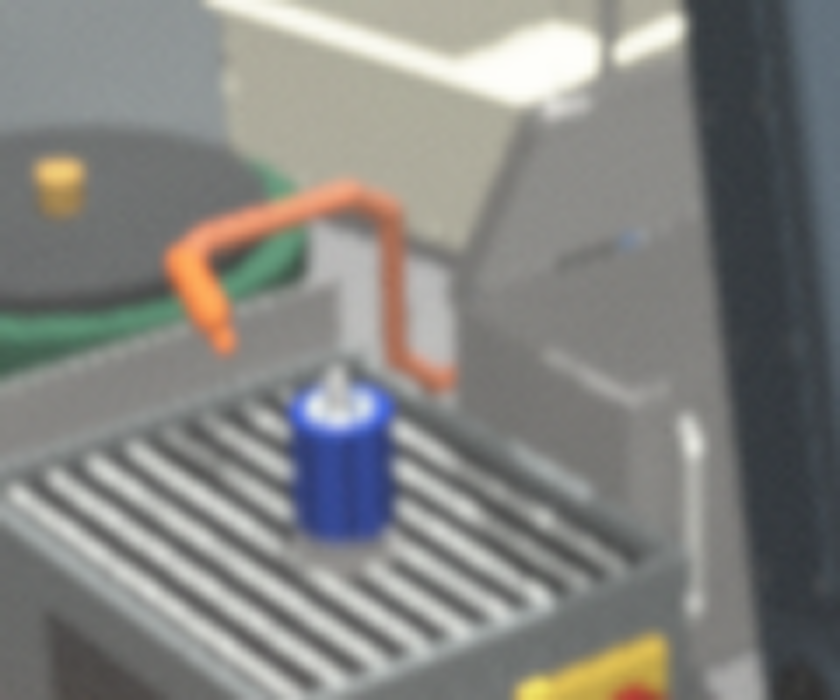

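```bash
python3 - <<'E'
from h import *
s=st(); print(np.round(s["qvel"],2)); print(hand_in()); st()
E
```

```text
t 24.25 pos [ 0.5722 -0.2348  0.2684] ang -10.68 xz [-1.0e-04  1.1e-03 -1.0e+00] f [-0.34  5.31 -0.24] m [ 0.84 -0.06 -0.04] op 10.6 q [-32.7  25.3  77.3   0.   77.5 -22. ]
[ 0.07  0.07 -0.04  0.03 -0.05  0.03]
the job is handed in; nothing more can be done
None
the job is handed in; nothing more can be done
```

I lowered the blue drum from the mat onto the spindle until it sat on the collar, then let go. I raised the lid by its red bar to about 60 degrees and handed the job in at 24.3 s while still holding it. I ignored the smaller blue look-alike beside the mat.

**Last checks that agreed:**
- **Drum:** it stands upright on the spindle with the tip showing above it. The collar contact came at the expected height.
- **Lid:** the scene camera puts it at about 60–61 degrees. The arm was still, and the fingers were closed on the bar (opening reading about 10.8 mm).
- **Other things:** the black and red drums, jug, marker and green glass are within a few pixels of where they started. I checked the pink and blue glass only by eye.

**What disagreed:**
- **Finger tips:** they sit about 25–40 mm behind the reported tool point. The first grip on the bar therefore slid towards the tips as the lid rose, so I regripped about 12 mm deeper with the lid up and it did not drop.
- **Sideways force:** the wrist's sideways force crept from about 2 N to 5 N in the last second before hand-in, with no movement seen. I do not know the cause.

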